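# Sift the turned handles out of the scrap tray with a wire scoop

### The arm

A 6-joint arm with a two-finger parallel gripper is mounted at the origin on the work surface. World frame = base frame: x ahead of the robot, y to its left, z up, the work surface at z = 0. Lengths are in m, angles in degrees, forces in N, time in s.
With the tool pointing down it reaches from about 0.4 to 0.825 m from the base axis. Payload 7 kg.
Tool frame: the origin (TCP) lies midway between the tips of the shut fingers; the grasp point (between the pads) lies 19 mm behind it; z points along the fingers, y is the line along which they close (so a half turn about z gives the same grasp; the last joint's range is limited). The gripper opens to 88 mm and grips with 3 to 60 N. Pads are 19 mm wide; open, the fingers measure 130 mm over their backs; the gripper's body (78 mm by 193 mm) begins 47 mm behind the grasp point.
Start: joints at [86.35, 20.546, 0.682, 0, -70.136, -16.507], TCP at [0.233, 0.634, 0.227] pointing down, gripper open.
Joint ranges: [-176.03, 176.03], [-82.01, 121.73], [-58.28, 71.71], [-173.87, 95.51], [-174.79, -0.11], [-173.66, 173.66]. Speed limits (degrees/s): [136.94, 136.94, 172.46, 180, 180, 180].

### API

Orientations are given as [roll, pitch, yaw] about the fixed x, y, z axes, in that order (R = Rz(yaw) Ry(pitch) Rx(roll)).
In Python, from plant import r, eyes, workorder gives the robot as it stands.
- The arm moves only by the tool step_arm, never from a script. Its argument "plan" is a list of rows, each a list of 5 numbers: the shift along the tool's x, y, z each as a share of 25 cm, from -1 to 1, then the turn about the tool's z as a share of 60 degrees, from -1 to 1, then the finger opening in mm, from 0 to 87.6. In form: [[x, y, z, turn, jaw], ...]. A call has 1 to 12 rows; each row is the pose to reach, as a shift and turn from the pose commanded when the call began, along the tool's axes at that moment; what a row does not reach only later rows make up. A row lasts 1/12 s, in which the tool goes at most 41.7 mm and 7.16 degrees, less where a joint would pass 70% of its speed; a pose out of reach is approached as far as the arm can. A call with a number of a shift or a turn outside -1 to 1 is refused whole. A call with a gripper value outside its range is refused whole. The fingers move at their own pace and stop on an object; "newtons" is the grip in N (left out, the last holds). Time passes only in rows, so rows that repeat a pose let the fingers close. It gives the time, the measured TCP pose, the force, the opening and the grip force at its end, in the units of the state.
- r.get_state(): the state, without advancing time (a new reading comes with each control period).
- eyes.capture(name): name is "scene" or "top" or "wrist"; returns the picture (400x640x3 uint8, red, green, blue); there is no depth.
- eyes.camera_model(name): a dict with "fov_y" (degrees; the focal length in pixels is half the picture's height over the tangent of half this angle, whatever the lens; pixels are square), "cx", "cy" (the principal point, pixels), "k1" (the pictures are not rectified: a ray, as slopes to the right and down, at radius r is drawn at 1 + k1 r^2 times it, then the intrinsics apply), "world_to_cam" (4x4, takes a point from world to camera coordinates); the wrist camera has in their place "hand_eye" (4x4, takes a point from camera to tool coordinates, whose origin is the TCP and whose axes are the flange's). Camera axes: x right, y up, looking along -z (the intrinsics and any distortion apply to the point x, -y, -z); pixel columns grow to the right and rows downward; lengths in m; the calibration is good to about 2 mm. A picture is of the moment at which its call begins: read the wrist's pose just before it. camera_model takes no time and is no camera call.
- workorder.close_job(): hands the job in; it is judged then, once.
The state is a dict: "time_s": time; "joints": joint angles; "qd": joint speeds; "joint_torque": joint torques, N m; "tcp_pos": TCP position; "eef_rot": TCP orientation; "contact_force": force on the tool from outside, world axes, zero at the start; "moment": the same for the moment, N m; "gripper_width": finger opening in m; "gripper_force": force on a finger pad.
Only numpy, scipy, OpenCV 4.12 (cv2) and the standard library are available. Lean on these libraries where they do the work, as an engineer would, in place of code of your own. Each camera call takes 0.05 s, during which the arm holds its last target. There are 200 camera calls.

### The job

Take the wire scoop off its mat, scoop the two turned wooden handles out of the wooden tray so that the small steel slugs drop back between the wires and stay in the tray, and tip both handles into the green box. Then stand the scoop upright back on its black mat and let go; move the handles and slugs only with the scoop, never with the fingers, and leave the other things on the bench alone.

Things in the scene. Friction and masses are not known exactly. Their poses are not given: they have to be found in the camera images.
- scoop_grip (a point): centre of the red grip bar of the loose steel wire scoop (about 220 g). Axes: x to the open mouth, y across, z up. The bar is 90 mm long (x), 22 mm wide (y; pinch it across y from above), 30 mm tall; its centre is 100 mm above the scoop's flat underside and right above the basket's back wall. The scoop starts on the mat, mouth away from the robot.
- scoop_basket (a point): point on the same scoop at the middle of its basket, 58 mm ahead (+x) of the grip centre and 20 mm above the underside. Same axes. The basket is 139 mm wide outside, 131 mm inside. Floor: six parallel round wires along x, 5 mm thick with 20 mm gaps, open at the tips like a fork.
- scoop_tip (a point): point on the same scoop at the open mouth: middle of the line through the wire tips, on the underside, 113 mm ahead (+x) of the grip centre and 100 mm below it. Same axes. Side walls 42 mm high, 4 mm thick, ending 25 mm short of the tips; back wall 55 mm high, its outer face 2 mm behind the grip centre.
- mat: black rubber mat lying on the table, 240 (x) x 180 (y) x 4 mm, fixed. Origin at the centre of its underside. The scoop starts on it and must end on it.
- tray: fixed wooden tray with a smooth grey floor. Origin at the centre of its underside; x along its length, away from the robot. Inside 260 (x) x 170 (y) mm; floor top 6 mm, wall tops 51 mm above the origin; walls 10 mm thick, upright. The handles start clear of the near end. A handle pushed by the scoop moves along until the far wall stops it, then rides up on to the wires.
- green_box: open green steel box, fixed. Origin at the centre of its underside. Inside 220 (x) x 180 (y) mm, floor 5 mm up, wall tops 60 mm up, walls 4 mm.
- handle_a_mid (a point): centre of a turned dark wooden handle, a smooth barrel with round ends, 70 mm long along its x, 40 mm thick, about 50 g, lying loose in the tray (centre 20 mm above the tray floor). It rolls easily.
- handle_b_mid (a point): centre of the other turned wooden handle, the same kind.
- slug1_mid (a point): centre of a steel slug (undersized scrap), a small upright cylinder 14 mm in diameter and 12 mm high, 14 g, loose in the tray. It passes freely between the scoop's wires.
- slug2_mid (a point): centre of another steel slug, the same kind.
- slug3_mid (a point): centre of another steel slug, the same kind.
- slug4_mid (a point): centre of another steel slug, the same kind.
- oil: white oil bottle, 44 mm across, 130 mm tall, behind the mat. Bystander. Origin at the centre of its underside.
- wax: amber jar with a brass cap, 64 mm across, 60 mm tall, behind the mat. Bystander. Origin at the centre of its underside.
- driver: screwdriver lying at the near left. Bystander.
- brush: brush lying at the near right. Bystander.
- mug: blue mug, 80 mm across, 90 mm tall, at the near right. Bystander. Origin at the centre of its underside.

How it is judged:
By the outcome, as a careful person would: the job done as asked, in the order asked, and still so for the second after the job is handed in, with the robot touching nothing.
It also fails if it takes over 72 s, if anything falls off the work surface, if the arm or the gripper's body presses on something with over 40 N, if the wrist force passes 120 N, or if a joint passes its speed limit or range.

## Working session

There is one attempt and no reset: what is moved stays moved. The work goes in short steps, Python scripts to look and compute and a tool call to move; the robot and the scene stay as the last step left them, time stands still between calls to the robot, and variables do not carry over. Pictures are saved under pics/ and viewed, at most 10 in all, crops included, and the job is handed in when it is done.

Besides the shell and the picture viewer there is one more tool, called after "Emit:" as name([rows], argument=value, ...), one row to a line, values as JSON. step_arm: Moves the arm, as the interface text tells. Its arguments: {"type":"object","properties":{"plan":{"type":"array"},"newtons":{"type":"number"}},"required":["plan"]}

```bash
ls; mkdir -p pics
cat > h.py <<'E'
import numpy as np, cv2
from plant import r, eyes, workorder
from scipy.spatial.transform import Rotation as R
def save(name,fn):
    im=eyes.capture(name); cv2.imwrite('pics/'+fn,im[:,:,::-1]); return im
def model(name):
    m=eyes.camera_model(name); f=200/np.tan(np.radians(m['fov_y']/2))
    if name=='wrist':
        s=r.get_state(); T=np.eye(4); T[:3,:3]=R.from_euler('xyz',s['eef_rot'],degrees=True).as_matrix(); T[:3,3]=s['tcp_pos']
        C=T@np.array(m['hand_eye'])
    else: C=np.linalg.inv(np.array(m['world_to_cam']))
    return C,f,m
def px2w(name,u,v,z):
    C,f,m=model(name)
    K=np.array([[f,0,m['cx']],[0,f,m['cy']],[0,0,1.]])
    d=np.array([(u-m['cx'])/f,(v-m['cy'])/f]); x=d.copy()
    for _ in range(30): x=d/(1+m['k1']*(x@x))
    ray=C[:3,:3]@np.array([x[0],-x[1],-1]); o=C[:3,3]
    return o+ray*(z-o[2])/ray[2]
def w2px(name,p):
    C,f,m=model(name); q=np.linalg.inv(C)@np.append(p,1); x=np.array([q[0],-q[1]])/-q[2]
    x=x*(1+m['k1']*(x@x)); return x*f+[m['cx'],m['cy']]
E
python3 - <<'E'
from h import *
s=r.get_state();print(s)
save('top','top1.png');save('scene','scene1.png')
for n in('top','scene','wrist'):
    C,f,m=model(n);print(n,C.round(3),f,m['k1'])
E
```

```text
pics
{'time_s': 0.0, 'joints': array([ 8.63504153e+01,  2.05901545e+01,  6.34270545e-01, -2.00290507e-02,
       -7.01365435e+01, -1.65071948e+01]), 'qd': array([ 0.01690847,  0.08694132, -0.03425183, -0.05770358,  0.00362893,
        0.04550923]), 'joint_torque': array([ 3.44524378e-04, -5.82717204e+01,  2.93068331e+01,  6.99758783e+00,
        6.90480927e-03, -1.58240578e-04]), 'tcp_pos': array([0.23245228, 0.63318944, 0.22564121]), 'eef_rot': array([ 1.79906032e+02, -8.21179457e-03, -2.01635935e+01]), 'contact_force': array([-0.02271566, -0.53899671, -0.56335761]), 'moment': array([ 0.02447387, -0.03172499, -0.00341959]), 'gripper_force': 0.0, 'gripper_width': 0.08747839670339175}
top [[ 6.000e-03  9.900e-01 -1.380e-01  3.250e-01]
 [-1.000e+00  5.000e-03 -2.000e-03 -2.700e-02]
 [-1.000e-03  1.380e-01  9.900e-01  1.671e+00]
 [ 0.000e+00  0.000e+00  0.000e+00  1.000e+00]] 474.9996710307486 -0.034399566775216724
scene [[ 0.701 -0.422  0.575  1.194]
 [ 0.713  0.401 -0.575 -0.697]
 [ 0.012  0.813  0.582  0.77 ]
 [ 0.     0.     0.     1.   ]] 388.020071543667 0.012384568178079324
wrist [[-0.344  0.904  0.255  0.302]
 [-0.939 -0.332 -0.091  0.608]
 [ 0.002 -0.271  0.963  0.384]
 [ 0.     0.     0.     1.   ]] 319.5603110590898 -0.020631988119000952
```

View pics/top1.png

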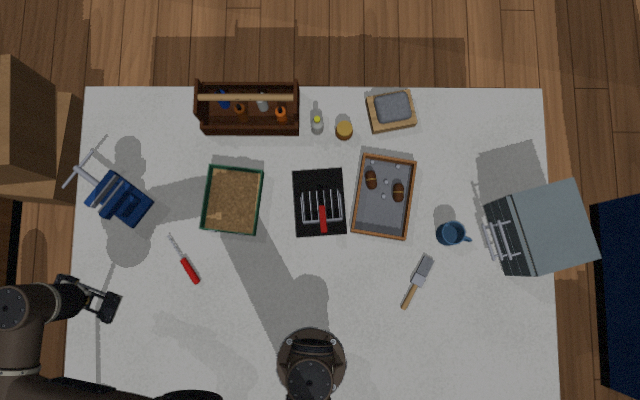

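View pics/scene1.png

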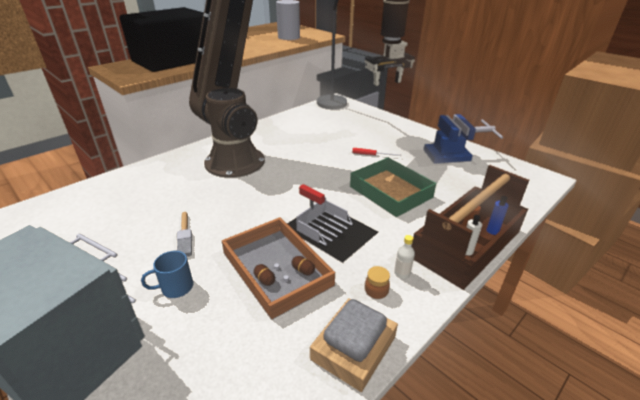

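Top view: green box about (232,200), mat and scoop (320,202), tray (384,197), handles (371,180) and (398,192). I'll zoom in.

Run:
```python
from h import *
im=cv2.imread('pics/top1.png')
c=cv2.resize(im[145:245,280:425],None,fx=5.5,fy=5.5,interpolation=cv2.INTER_CUBIC)
cv2.imwrite('pics/crop1.png',c)
g=cv2.resize(im[155:245,190:280],None,fx=5,fy=5,interpolation=cv2.INTER_CUBIC)
cv2.imwrite('pics/crop2.png',g)
```

```text
(no output)
```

View pics/crop1.png

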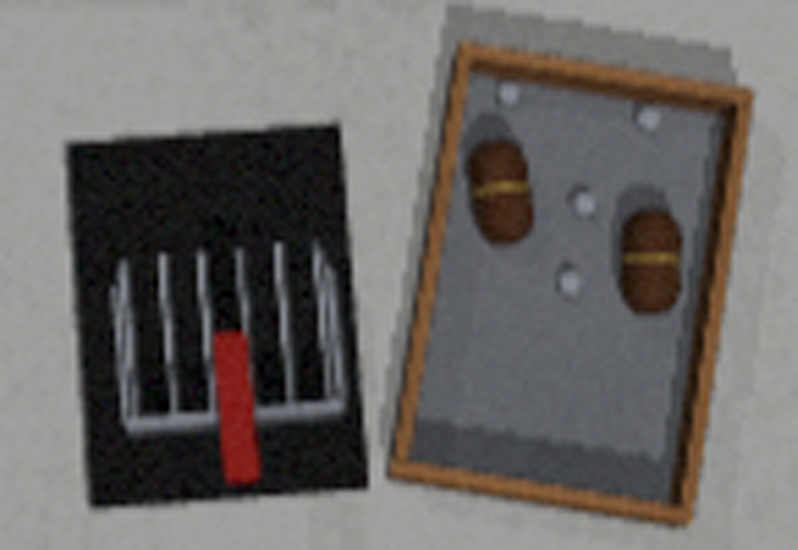

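```bash
cat > meas.py <<'E'
from h import *
def P(pts,z,sc=5.5,o=(280,145)): return np.array([px2w('top',x/sc+o[0]-.5+.5/sc,y/sc+o[1]-.5+.5/sc,z)[:2] for x,y in pts])
tr=P([(460,43),(752,92),(690,522),(390,475)],.051); tc=tr.mean(0)
d=(tr[0]+tr[1]-tr[2]-tr[3])/2; ty=np.degrees(np.arctan2(d[1],d[0]))
e=(tr[0]+tr[3]-tr[1]-tr[2])/2
print('tray',tc,ty,'L',np.linalg.norm(d),'W',np.linalg.norm(e),np.degrees(np.arctan2(e[1],e[0]))-90)
m=P([(67,143),(340,125),(368,488),(92,507)],.004);d=(m[0]+m[1]-m[2]-m[3])/2;print('mat',m.mean(0),np.degrees(np.arctan2(d[1],d[0])),np.linalg.norm(d))
b=P([(213,333),(246,331),(260,480),(226,483)],.119);d=(b[0]+b[1]-b[2]-b[3])/2;print('bar',b.mean(0),np.degrees(np.arctan2(d[1],d[0])),np.linalg.norm(d))
t=P([(122,262),(163,255),(203,252),(240,248),(281,244),(318,241)],.0065);e=t[0]-t[-1];print('tips',t.mean(0),np.degrees(np.arctan2(e[1],e[0]))-90,np.linalg.norm(e))
tt=np.radians(ty);Rt=np.array([[np.cos(tt),np.sin(tt)],[-np.sin(tt),np.cos(tt)]])
h=P([(500,191),(651,260)],.030);print('handles',h,'tray fr',(h-tc)@Rt.T)
s=P([(508,93),(648,118),(583,202),(570,282)],.014);print('slugs tray fr',(s-tc)@Rt.T)
E
python3 meas.py
```

```text
tray [ 0.56983159 -0.24892238] -9.364399734338358 L 0.2774444832499747 W 0.18786348720267598 -9.026638881028504
mat [ 0.55386084 -0.02518353] 4.441994168172093 0.2369986150349392
bar [ 0.48241589 -0.03729799] 5.389917119593018 0.08998035352705225
tips [ 0.59500245 -0.02787186] 6.497816958637358 0.12723226123176085
handles [[ 0.63051742 -0.20567938]
 [ 0.58644449 -0.30142551]] tray fr [[ 0.0528409   0.05254109]
 [ 0.02493445 -0.04910031]]
slugs tray fr [[ 0.12074632  0.05606383]
 [ 0.11970069 -0.03590816]
 [ 0.05795587 -0.00256213]
 [ 0.00499052 -0.0020852 ]]
```

View pics/crop2.png

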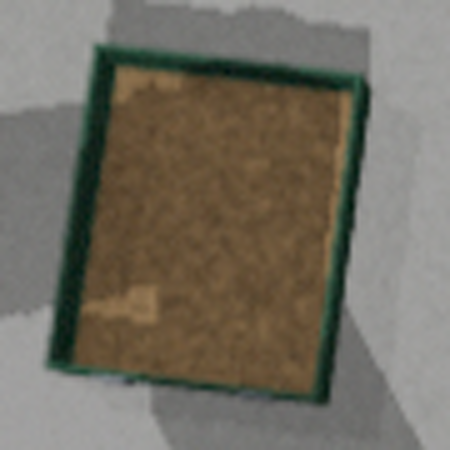

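Crop 2 shows the box rim with corners near (97,45), (367,77), (327,402), (48,365).

```bash
cat >> h.py <<'E'
def go(x,y,z,yaw=None):
    s=r.get_state(); M=R.from_euler('xyz',s['eef_rot'],degrees=True)
    d=M.inv().apply(np.array([x,y,z])-s['tcp_pos']); t=0 if yaw is None else -((yaw-s['eef_rot'][2]+180)%360-180)
    print('t',round(s['time_s'],2),'tcp',np.round(s['tcp_pos'],4),'yaw',round(s['eef_rot'][2],2),'shares',np.round(d/.25,3),'turn',round(t/60,3),'dist',round(np.linalg.norm(d),3))
E
python3 - <<'E'
from h import *
b=np.array([px2w('top',x/5+190-.4,y/5+155-.4,.06)[:2] for x,y in [(97,45),(367,77),(327,402),(48,365)]])
d=(b[0]+b[1]-b[2]-b[3])/2;e=(b[0]+b[3]-b[1]-b[2])/2
print(b.mean(0),np.degrees(np.arctan2(d[1],d[0])),np.degrees(np.arctan2(e[1],e[0]))-90,np.linalg.norm(d),np.linalg.norm(e))
go(.482,-.0373,.2,5.2)
E
```

```text
[0.55473498 0.27494337] -6.056980203065654 -6.883851934153 0.22502377244692306 0.19100653167339238
t 0.1 tcp [0.2325 0.6332 0.2257] yaw -20.16 shares [1.861 2.174 0.106] turn -0.423 dist 0.716
```

Emit:
step_arm([
  [0.9,1,0,0,87.6],
  [0.9,1,0,0,87.6],
  [0.9,1,0,0,87.6],
  [0.9,1,0,0,87.6],
  [0.9,1,0,0,87.6],
  [0.9,1,0,0,87.6],
  [0.9,1,0,0,87.6],
  [0.9,1,0,0,87.6],
  [0.9,1,0,0,87.6],
], newtons=60)

```text
time_s: 0.85
tcp_pos: [0.3582, 0.316, 0.2266]
eef_rot: [179.9, 0.0, -20.3]
contact_force: [0.8, -0.5, 0.0]
gripper_width: 0.0875
gripper_force: 0.0
```

Emit:
step_arm([
  [0.9,1,0,0,87.6],
  [0.9,1,0,0,87.6],
  [0.9,1,0,0,87.6],
  [0.9,1,0,0,87.6],
  [0.9,1,0,0,87.6],
  [0.9,1,0,0,87.6],
  [0.9,1,0,0,87.6],
  [0.9,1,0,0,87.6],
  [0.9,1,0,0,87.6],
])

```text
time_s: 1.6
tcp_pos: [0.4837, 0.004, 0.2261]
eef_rot: [179.9, 0.0, -20.4]
contact_force: [-0.0, 0.5, 1.0]
gripper_width: 0.0877
gripper_force: 0.0
```

```bash
python3 -c "
from h import *
go(.482,-.0373,.2,5.2)"
```

```text
t 1.6 tcp [0.4837 0.004  0.2261] yaw -20.44 shares [0.051 0.157 0.105] turn -0.427 dist 0.049
```

Emit:
step_arm([
  [0.05,0.157,0,-0.427,87.6],
  [0.05,0.157,0,-0.427,87.6],
  [0.05,0.157,0,-0.427,87.6],
  [0.05,0.157,0,-0.427,87.6],
  [0.05,0.157,0,-0.427,87.6],
  [0.05,0.157,0,-0.427,87.6],
])

```text
time_s: 2.1
tcp_pos: [0.4808, -0.032, 0.2264]
eef_rot: [180.0, 0.0, 5.3]
contact_force: [-0.9, -0.2, 0.7]
gripper_width: 0.0873
gripper_force: 0.0
```

```bash
python3 -c "
from h import *
go(.482,-.0373,.085,5.2)
save('wrist','w1.png')
for p in [(-.045,.011),(-.045,-.011),(.045,.011),(.045,-.011)]:
    c,s=np.cos(np.radians(5.2)),np.sin(np.radians(5.2))
    print(w2px('wrist',[.4824+c*p[0]-s*p[1],-.0373+s*p[0]+c*p[1],.119]))
"
```

```text
t 2.1 tcp [ 0.4808 -0.032   0.2264] yaw 5.28 shares [0.003 0.022 0.565] turn 0.001 dist 0.141
[308.20916463 240.70557481]
[332.62970577 240.73871349]
[307.82438558 139.83979282]
[334.50827595 139.89665434]
```

View pics/w1.png

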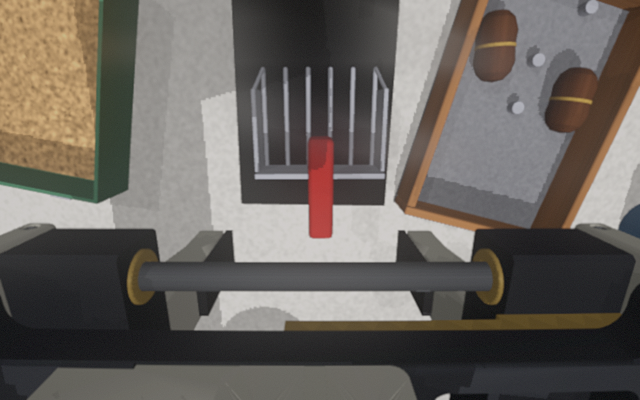

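Wrist view: bar spans columns 309–333 and rows 138–238, matching the prediction to ~2 px; the yaw is right. Descend and grip.

Emit:
step_arm([
  [0.01,0.022,0.2,0,87.6],
  [0.01,0.022,0.4,0,87.6],
  [0.01,0.022,0.565,0,87.6],
  [0.01,0.022,0.565,0,87.6],
  [0.01,0.022,0.565,0,87.6],
  [0.01,0.022,0.565,0,10],
  [0.01,0.022,0.565,0,10],
  [0.01,0.022,0.565,0,10],
  [0.01,0.022,0.565,0,10],
  [0.01,0.022,0.565,0,10],
  [0.01,0.022,0.565,0,10],
  [0.01,0.022,0.565,0,10],
], newtons=60)

```text
time_s: 3.15
tcp_pos: [0.4842, -0.0371, 0.0858]
eef_rot: [-180.0, -0.1, 5.5]
contact_force: [-0.2, 0.9, -0.5]
gripper_width: 0.0465
gripper_force: 0.0
```

Emit:
step_arm([
  [0,0,0,0,10],
  [0,0,-0.02,0,10],
  [0,0,-0.06,0,10],
  [0,0,-0.12,0,10],
  [0,0,-0.2,0,10],
  [0,0,-0.3,0,10],
  [0,0,-0.36,0,10],
  [0,0,-0.4,0,10],
  [0,0,-0.4,0,10],
])

```text
time_s: 3.9
tcp_pos: [0.4849, -0.037, 0.1873]
eef_rot: [-180.0, -0.2, 5.5]
contact_force: [0.4, 0.5, -1.9]
gripper_width: 0.0208
gripper_force: 60.0
```

```bash
python3 -c "
from h import *
s=r.get_state();print(s['gripper_width'],s['gripper_force'],s['moment'],s['contact_force'])
# tray frame helper: start pose grip at tray x=-.124,y=0
t=np.radians(-9.2)
p=np.array([.5698,-.2489])+[-.124*np.cos(t),-.124*np.sin(t)]
print(p);go(p[0],p[1],.185,-9.2)
im=save('wrist','w2.png');im=save('scene','s2.png')
"
```

```text
0.020759843106368643 59.9956476688385 [-0.02852796 -0.13908758 -0.02161577] [ 0.39011804  0.50643671 -1.87173133]
[ 0.4473951  -0.22907473]
t 3.9 tcp [ 0.4849 -0.037   0.1873] yaw 5.47 shares [-0.223  0.75   0.008] turn 0.245 dist 0.196
```

View pics/w2.png

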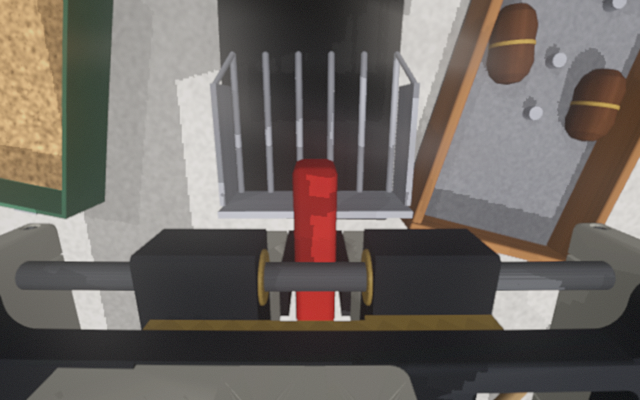

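The fingers closed late, during the lift, so I need to see where the bar sits in the pads before going on. In this picture the wire tips are at (266..363,53), the bar front at (294–336,160) and the back wall top at (222–411,213).

```bash
cat > fit.py <<'E'
from h import *
from scipy.optimize import least_squares
def fit(obs):
    # obs: list of (scoop pt rel grip, (u,v), weightu, weightv); tool-frame pose: dx,dy,dz(up),pitch(nose down +),yaw
    m=eyes.camera_model('wrist');f=200/np.tan(np.radians(m['fov_y']/2));H=np.linalg.inv(np.array(m['hand_eye']))
    def res(p):
        o=[]
        for q,uv,wu,wv in obs:
            w=R.from_euler('yz',[p[3],p[4]]).apply(q)+p[:3]
            t=np.array([w[0],-w[1],-w[2]])  # level scoop axes->tool
            c=H@np.append(t,1);x=np.array([c[0],-c[1]])/-c[2];x=x*(1+m['k1']*(x@x))*f+[m['cx'],m['cy']]
            o+=[wu*(x[0]-uv[0]),wv*(x[1]-uv[1])]
        return o
    s=least_squares(res,[0,0,.019,0,0],loss='soft_l1');return s.x,np.array(res(s.x))
E
python3 - <<'E'
from fit import *
W=[-.0375,-.0125,.0125,.0375]
obs=[((.113,-y,-.0975),(u,53),1,1) for y,u in zip(W,[363,330,298,266][::-1])]
obs+=[((-.002,.0695,-.045),(218,217),1,1),((-.002,-.0695,-.045),(412,217),1,1),
((.045,.011,.015),(294,170),1,0),((.045,-.011,.015),(337,170),1,0),((.045,0,.015),(315,160),0,.7)]
x,e=fit(obs);print((x[:3]*1000).round(1),np.degrees(x[3:]).round(2));print(e.round(1))
E
```

```text
[  1.2  -0.6 -10.2] [0.9  0.29]
[ 0.1  0.5  0.3  0.3  0.5  0.1 -0.4  0.  -1.  -1.2  1.3 -2.1 -1.6 -0.
  0.5 -0.  -0.   2. ]
```

The bar is only gripped by its top 5 mm. I'll set it back down on the mat and regrip properly.

Emit:
step_arm([
  [0,0,0.1,0,10],
  [0,0,0.2,0,10],
  [0,0,0.26,0,10],
  [0,0,0.285,0,10],
  [0,0,0.292,0,10],
  [0,0,0.292,0,10],
  [0,0,0.292,0,40],
  [0,0,0.292,0,40],
  [0,0,0.292,0,40],
  [0,0,0.35,0,40],
  [0,0,0.41,0,40],
  [0,0,0.41,0,40],
])

```text
time_s: 5.0
tcp_pos: [0.4828, -0.0374, 0.0814]
eef_rot: [-180.0, 0.1, 5.4]
contact_force: [-0.6, -0.2, -1.3]
gripper_width: 0.0395
gripper_force: 0.0
```

Emit:
step_arm([
  [0,0,0,0,10],
  [0,0,0,0,10],
  [0,0,0,0,10],
  [0,0,0,0,10],
  [0,0,0,0,10],
  [0,0,0,0,10],
], newtons=60)

```text
time_s: 5.5
tcp_pos: [0.4847, -0.0371, 0.0838]
eef_rot: [-180.0, -0.1, 5.5]
contact_force: [-0.9, 0.0, 7.2]
gripper_width: 0.0217
gripper_force: 60.0
```

Emit:
step_arm([
  [0,0,-0.03,0,10],
  [0,0,-0.1,0,10],
  [0,0,-0.2,0,10],
  [0,0,-0.3,0,10],
  [0,0,-0.4,0,10],
  [0,0,-0.45,0,10],
  [-0.05,0.12,-0.45,0.1,10],
  [-0.1,0.25,-0.45,0.2,10],
  [-0.15,0.38,-0.45,0.245,10],
  [-0.18,0.44,-0.45,0.245,10],
  [-0.18,0.44,-0.45,0.245,10],
])

```text
time_s: 6.42
tcp_pos: [0.4477, -0.1533, 0.1954]
eef_rot: [180.0, 0.1, -9.4]
contact_force: [0.9, -0.4, -2.0]
gripper_width: 0.0216
gripper_force: 60.0
```

```bash
python3 -c "
from h import *
s=r.get_state();print(s['gripper_width'],s['gripper_force'],s['moment'],s['contact_force'])
im=save('wrist','w3.png');print(np.array(s['eef_rot']))
go(.4474,-.2291,.19,-9.2)
"
```

```text
0.021599470955307665 59.99755382537842 [-0.00908295  0.0223768   0.01529893] [ 0.85252155 -0.38392895 -2.01556761]
[ 1.79991043e+02  6.90987513e-02 -9.41790967e+00]
t 6.47 tcp [ 0.4485 -0.1523  0.1954] yaw -9.4 shares [0.046 0.304 0.022] turn -0.003 dist 0.077
```

View pics/w3.png

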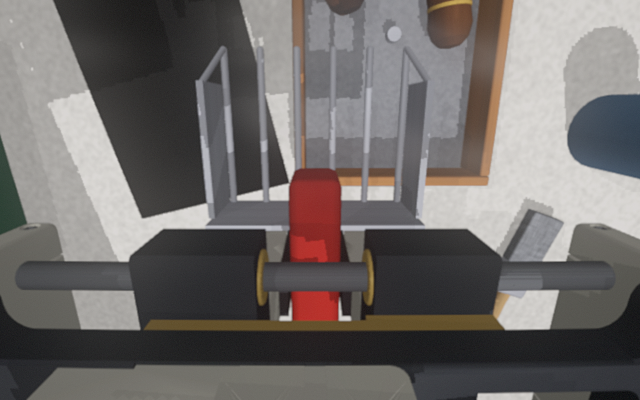

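Run:
```python
from fit import *
W=[.0375,.0125,-.0125,-.0375]
obs=[((.113,y,-.0975),(u,47),1,1) for y,u in zip(W,[261,297,333,369])]
obs+=[((-.002,.0695,-.045),(208,226),1,1),((-.002,-.0695,-.045),(425,226),1,1),
((.045,.011,.015),(290,180),1,0),((.045,-.011,.015),(341,180),1,0),((.045,0,.015),(315,169),0,.7)]
x,e=fit(obs);print((x[:3]*1000).round(1),np.degrees(x[3:]).round(2));print(e.round(1))
a=px2w('wrist',488,184,.051);b=px2w('wrist',509,1,.051);c=px2w('wrist',292,1,.051)
d=(b-a)[:2];y=np.arctan2(d[1],d[0]);u=np.array([np.cos(y),np.sin(y)]);v=np.array([-u[1],u[0]])
print('corner',a,np.degrees(y),'width',(c-a)[:2]@v,'centre',a[:2]+.14*u+.095*v)
t=np.radians(-9.2);u=np.array([np.cos(t),np.sin(t)]);v=np.array([-u[1],u[0]])
print('centre2',a[:2]+.14*u+.095*v, 'top est corner',np.array([.5698,-.2489])-.14*u-.095*v)
```

```text
[ 2.5 -0.9 12.8] [1.08 0.25]
[ 1.1  0.2  0.4  0.  -0.3 -0.1 -1.  -0.2 -1.   0.3 -0.3 -0.6 -0.2 -0.
  1.4 -0.   0.   0.3]
corner [ 0.42042861 -0.32022012  0.051     ] -7.757778831320309 width 0.1847230942464949 centre [ 0.57197089 -0.24498757]
centre2 [ 0.5738164  -0.24882554] top est corner [ 0.41641221 -0.32029458]
```

Run:
```python
from h import *
c=np.array([.5718,-.2485]);t=np.radians(-9.2);M=np.array([[np.cos(t),np.sin(t)],[-np.sin(t),np.cos(t)]])
for n,uv,z in [('Bnear',(450,48),.022),('Anear',(345,14),.022),('slug',(394,34),.014),('nearwall out top L',(303,179),.051),('R',(488,184),.051)]:
    print(n,M@(px2w('wrist',*uv,z)[:2]-c))
# target TCP: grip at tray (-.124,0), grip = tcp + 2mm x, -0.6 y
p=c+M.T@np.array([-.126,.0006]);print(p);go(p[0],p[1],.19,-9.2)
```

```text
Bnear [-0.01032647 -0.05546078]
Anear [0.01898537 0.04625295]
slug [ 0.00339784 -0.00250567]
nearwall out top L [-0.13249951  0.08639817]
R [-0.13795749 -0.09499897]
[ 0.44751676 -0.22776269]
t 6.47 tcp [ 0.4485 -0.1523  0.1954] yaw -9.4 shares [0.046 0.299 0.022] turn -0.003 dist 0.076
```

Emit:
step_arm([
  [0.02,0.1,0,0,10],
  [0.04,0.2,0,0,10],
  [0.046,0.29,0,0,10],
  [0.046,0.319,0,0,10],
  [0.046,0.319,0,0,10],
  [0.046,0.319,0,0,10],
  [0.046,0.319,0,0,10],
])

```text
time_s: 7.05
tcp_pos: [0.4482, -0.2307, 0.1953]
eef_rot: [-180.0, 0.0, -9.2]
contact_force: [-0.1, 1.0, -2.8]
gripper_width: 0.0219
gripper_force: 60.0
```

Run:
```python
from h import *
c=np.array([.5718,-.2485]);t=np.radians(-9.2);M=np.array([[np.cos(t),np.sin(t)],[-np.sin(t),np.cos(t)]])
s=r.get_state();print('tcp tray',M@(s['tcp_pos'][:2]-c),s['eef_rot'][2])
save('wrist','w4.png')
```

```text
tcp tray [-0.12481333 -0.00219725] -9.214438328632864
```

View pics/w4.png

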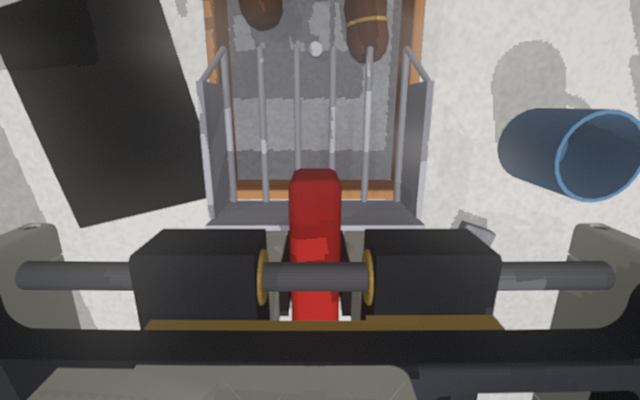

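Picture: near-wall inner top edge at row ~182; tray walls at columns 206–227 and 403–423 near the top; B near end at (370,62), slug at (316,48).

Run:
```python
from h import *
c=np.array([.5718,-.2485]);t=np.radians(-9.2);M=np.array([[np.cos(t),np.sin(t)],[-np.sin(t),np.cos(t)]])
s=r.get_state();tc=M@(s['tcp_pos'][:2]-c);print('tcp',tc)
for n,uv,z in [('near inner top',(315,182),.051),('near outer/other edge',(315,192),.051),('L out',(206,10),.051),('L in',(227,10),.051),('R in',(403,10),.051),('R out',(423,10),.051),('Bnear',(369,63),.022),('Anear',(263,30),.022)]:
    print(n,M@(px2w('wrist',*uv,z)[:2]-c)-tc, )
im=cv2.imread('pics/w4.png');print(im[174:214:2,275].tolist())
```

```text
tcp [-0.12472779 -0.0021198 ]
near inner top [ 0.00172691 -0.00049979]
near outer/other edge [-0.00835184 -0.00051056]
L out [0.15240335 0.09262631]
L in [0.15230048 0.07466268]
R in [ 0.1524716  -0.07537384]
R out [ 0.15260806 -0.09249685]
Bnear [ 0.11343551 -0.05278473]
Anear [0.14260664 0.04882388]
[[115, 111, 111], [121, 117, 117], [113, 110, 112], [62, 75, 100], [50, 68, 96], [50, 70, 97], [51, 69, 97], [50, 69, 98], [74, 108, 152], [91, 137, 185], [92, 137, 186], [90, 136, 187], [123, 149, 186], [157, 159, 162], [98, 93, 95], [102, 97, 100], [102, 98, 99], [102, 97, 100], [103, 97, 100], [104, 100, 101]]
```

Emit:
step_arm([
  [-0.01,0.006,0,0,10],
  [-0.01,0.006,0.08,0,10],
  [-0.01,0.006,0.16,0,10],
  [-0.01,0.006,0.24,0,10],
  [-0.01,0.006,0.32,0,10],
  [-0.01,0.006,0.38,0,10],
  [-0.01,0.006,0.4,0,10],
  [-0.01,0.006,0.4,0,10],
])

```text
time_s: 7.77
tcp_pos: [0.4449, -0.2321, 0.0944]
eef_rot: [180.0, 0.1, -9.2]
contact_force: [-0.1, 0.1, -1.9]
gripper_width: 0.022
gripper_force: 60.0
```

Emit:
step_arm([
  [0,0,0.015,0,10],
  [0,0,0.025,0,10],
  [0,0,0.032,0,10],
  [0,0,0.036,0,10],
  [0,0,0.036,0,10],
])

```text
time_s: 8.18
tcp_pos: [0.4456, -0.2326, 0.0865]
eef_rot: [-180.0, -0.0, -9.2]
contact_force: [-0.6, 1.0, -2.6]
gripper_width: 0.0216
gripper_force: 60.0
```

Emit:
step_arm([
  [0,0,0.006,0,10],
  [0,0,0.012,0,10],
  [0,0,0.012,0,10],
])

```text
time_s: 8.43
tcp_pos: [0.4464, -0.2331, 0.0857]
eef_rot: [179.9, -0.1, -9.2]
contact_force: [-6.2, 2.4, 20.3]
gripper_width: 0.0214
gripper_force: 60.0
```

```bash
python3 -c "
from h import *
s=r.get_state();print(s['contact_force'],s['moment'],s['tcp_pos'])"
```

```text
[-6.17004612  2.43253763 20.31398051] [1.17843489 2.1874376  0.05535374] [ 0.44638623 -0.23314468  0.08573164]
```

Emit:
step_arm([
  [0,0,-0.008,0,10],
  [0.03,0,-0.008,0,10],
  [0.06,0,-0.008,0,10],
  [0.1,0,-0.008,0,10],
  [0.14,0,-0.008,0,10],
  [0.18,0,-0.008,0,10],
  [0.22,0,-0.008,0,10],
  [0.26,0,-0.008,0,10],
  [0.29,0,-0.008,0,10],
  [0.32,0,-0.008,0,10],
  [0.32,0,-0.008,0,10],
])

```text
time_s: 9.35
tcp_pos: [0.5274, -0.2463, 0.0858]
eef_rot: [179.9, -0.1, -9.2]
contact_force: [1.3, -0.6, 4.9]
gripper_width: 0.0215
gripper_force: 60.0
```

```bash
python3 -c "
from h import *
s=r.get_state();print(s['contact_force'],s['moment'],s['tcp_pos'])
im=save('wrist','w5.png');t=save('top','t5.png')[145:245,340:430]
b=cv2.resize(t[:,:,::-1],None,fx=4,fy=4,interpolation=cv2.INTER_CUBIC)
cv2.imwrite('pics/v5.png',np.hstack([cv2.resize(im[:260,:,::-1],(432,400)) if 0 else im[:400,120:520,::-1],b]))"
```

```text
[ 1.28828475 -0.63941902  4.90612802] [-0.27111324 -0.38738915 -0.04890036] [ 0.52742626 -0.24627283  0.08578603]
```

View pics/v5.png

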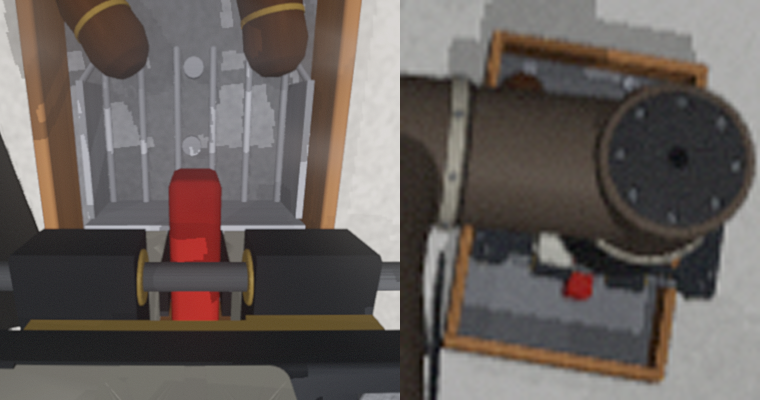

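Final-approach view: both handles' near ends (crop 120,70 and 275,70) are between the side walls, on the wires; two slugs lie in the central gap. Continue toward the far wall.

Emit:
step_arm([
  [0.03,0,0,0,10],
  [0.06,0,0,0,10],
  [0.09,0,0,0,10],
  [0.12,0,0,0,10],
  [0.15,0,0,0,10],
  [0.17,0,0,0,10],
  [0.17,0,0,0,10],
])

```text
time_s: 10.03
tcp_pos: [0.5677, -0.2528, 0.0858]
eef_rot: [180.0, -0.0, -9.2]
contact_force: [-0.7, -0.5, 6.5]
gripper_width: 0.0219
gripper_force: 60.0
```

```bash
cat > look.py <<'E'
from h import *
import sys
c=np.array([.5718,-.2485]);t=np.radians(-9.2);M=np.array([[np.cos(t),np.sin(t)],[-np.sin(t),np.cos(t)]])
s=r.get_state();print('F',s['contact_force'].round(1),'mom',s['moment'].round(2),'tcp',s['tcp_pos'].round(4),'tray',(M@(s['tcp_pos'][:2]-c)).round(4))
im=save('wrist',sys.argv[1]);h=cv2.cvtColor(im,cv2.COLOR_RGB2HSV)
# dark-brown handle mask: reddish hue, dark
a=im.astype(int);mask=((a[:,:,0]-a[:,:,2]>18)&(a[:,:,0]<105)&(a[:,:,1]-a[:,:,2]<35)).astype(np.uint8)
mask[:,:]=cv2.morphologyEx(mask,cv2.MORPH_OPEN,np.ones((5,5)));mask[232:]=0
n,l,st,ce=cv2.connectedComponentsWithStats(mask)
for k in range(1,n):
    if st[k,4]>250: print(st[k],ce[k].round(0),a[l==k].mean(0).round())
E
python3 look.py w6.png
```

```text
F [-0.7 -0.5  6.5] mom [-0.2   0.17 -0.02] tcp [ 0.5677 -0.2528  0.0858] tray [-0.0034 -0.0049]
[  153     0   281   229 13370] [254.  61.] [85. 64. 50.]
[ 423    0   42  229 4278] [441. 108.] [90. 71. 58.]
[ 219   26   60   61 2501] [248.  59.] [79. 59. 49.]
[ 358   60   61   58 2765] [387.  87.] [79. 57. 46.]
[293 168  44  11 383] [314. 173.] [101.  44.  44.]
```

Emit:
step_arm([
  [0.02,0,0,0,10],
  [0.04,0,0,0,10],
  [0.055,0,0,0,10],
  [0.055,0,0,0,10],
])

```text
time_s: 10.42
tcp_pos: [0.5756, -0.255, 0.0857]
eef_rot: [179.9, 0.5, -9.2]
contact_force: [-17.7, 2.9, 19.9]
gripper_width: 0.0218
gripper_force: 60.3
```

```bash
python3 look.py w7.png
```

```text
F [-17.7   2.9  19.9] mom [0.71 6.04 0.88] tcp [ 0.5756 -0.255   0.0857] tray [ 0.0048 -0.0058]
[  152     7   292   222 14935] [259.  63.] [89. 65. 50.]
[ 423   11   40  218 3845] [439. 117.] [91. 72. 59.]
[ 229   35   59   61 2351] [258.  67.] [80. 59. 49.]
[ 350   70   61   56 2266] [380.  95.] [78. 56. 44.]
[291 169  45  11 367] [312. 174.] [100.  43.  43.]
```

View pics/w7.png

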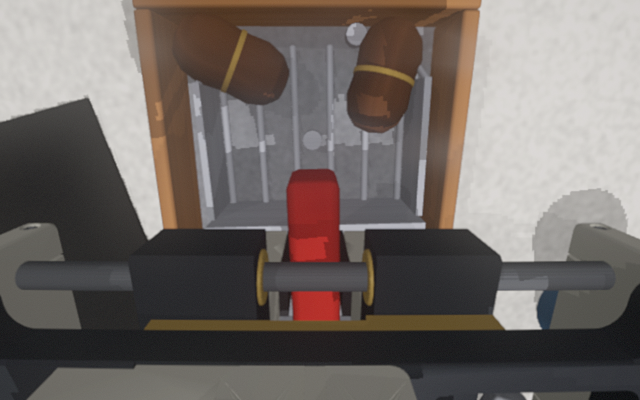

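Wrist view (my tenth): handle B lies on the wires at right (380,75), against the far wall. Handle A is skewed, (190,45) to (275,90), with its left end ahead of the left side wall. So I'll back off, shift the scoop to the left wall, and push again.

Emit:
step_arm([
  [-0.04,0,0,0,10],
  [-0.08,0,0,0,10],
  [-0.12,0,0,0,10],
  [-0.16,0,0,0,10],
  [-0.19,0,0,0,10],
  [-0.19,-0.02,0,0,10],
  [-0.19,-0.035,0,0,10],
  [-0.19,-0.05,0,0,10],
  [-0.19,-0.05,0,0,10],
])

```text
time_s: 11.22
tcp_pos: [0.5343, -0.2343, 0.0857]
eef_rot: [180.0, 0.0, -9.2]
contact_force: [-0.9, 0.9, 8.3]
gripper_width: 0.0216
gripper_force: 59.9
```

```bash
cat > look2.py <<'E'
from h import *
import sys
c=np.array([.5718,-.2485]);t=np.radians(-9.2);M=np.array([[np.cos(t),np.sin(t)],[-np.sin(t),np.cos(t)]])
s=r.get_state();print('F',s['contact_force'].round(1),'mom',s['moment'].round(2),'tcp',s['tcp_pos'].round(4),'tray',(M@(s['tcp_pos'][:2]-c)).round(4))
im=save('wrist',sys.argv[1]);g=cv2.resize(im[0:240,130:490],(90,60),interpolation=cv2.INTER_AREA).astype(int)
R_,G,B=g[...,0],g[...,1],g[...,2]
# ascii map: H handle, o orange wood, r red, k black, # light, . grey
for row in range(0,60,2 if len(sys.argv)<3 else 1):
    o=''
    for q in range(90):
        a,b,d=g[row,q]
        if a-d>22 and a<100 and b-d<22: k='H'
        elif a-b>60: k='R' if b<70 and d<75 else 'o'
        elif a-d>25: k='o'
        elif a<45: k='k'
        elif a>155: k='#'
        else: k='.' if a<115 else '+'
        o+=k
    print('%3d'%(row*4),o)
E
python3 look2.py w8.png
```

```text
F [-0.9  0.9  8.3] mom [0.18 0.46 0.01] tcp [ 0.5343 -0.2343  0.0857] tray [-0.0393  0.008 ]
  0 #######oooooHHHHHH...HHHHHHHHHHHooHHHHHHHHHHHH.......+++++............+++++++++...HHHHHHHo
  8 #######oooooHHHHHH....HHHHHHHHHHooHHHHHHHHHHH........++++.............+++++++++.+.HHHHHHHo
 16 #######+ooooHHHHHH............H.oo.HHHHHHHHH.........+++..............+++++++++++HHHHHHHHo
 24 #######+oooooHHHHH..............Ho...................+++..........HHHHH.++++++.++HHHHHHHHo
 32 ########oooooooHHH...............H..............................HHHHHHHHH+++++++.HHHoooHoo
 40 ########ooooooooHH...........................................HHHHHHHHHHHH.++++++.Hoooooooo
 48 ########oooooooooH....+........++........+........+.........HHHHHHHHHHHHH.+++++..Hoooooooo
 56 ########+ooooooooHH..+.+.......++++.....++........+........HHHHHHHHHHHHHH.++++++.Hoooooooo
 64 #########ooooHHHHHH++.++.......++.+.....++.+.++++.+......ooooooooooHHHHH.++++.++HHoooo.ooo
 72 #########oooooHHHo+....+.......++......+++..+++++++........HHHHHHHHooooH.++++++.HHHHHHHooo
 80 #########oooooHH++.....+.......++.+.++..++...++++.+..
[... 1142 characters left out ...]
...++......++....##+..HHHHHHHoooo##
184 ......+#####oooooo+#+....+.......++.++..RRRRRRRRRRRRo..++.+.......+.....##...HHHHHHooooo##
192 .......+####ooooooo#+....+.......++....oRRRRRRRRRRRRo.....++......+.....##...HHHHHHoooo###
200 ........#####ooooHo##.............+....oRRRRRRRRRRRRo.....+.............#+...HHHHHHoooo###
208 .........####ooooHo++..................oRRRRRRRRRRRRo..................+#+...HHHHHHoooo###
216 ..........###ooooHH++...................RRRRRRRRRRRRo...................++..HHHHHHHoooo###
224 ..........+##oooooo++++++++++++++++++++.RRRRRRRRRRRRo+++##################..HHHHHHoooo####
232 .......kkkkkkkkk.kkkkkkkkkkkkkkkkk.++++HRRRRRRRRRRRRH......kkkkkkkkkkkkkkkkkkkkk......####
```

Emit:
step_arm([
  [0,-0.012,0,0,10],
  [0.03,-0.012,0,0,10],
  [0.06,-0.012,0,0,10],
  [0.09,-0.012,0,0,10],
  [0.12,-0.012,0,0,10],
  [0.15,-0.012,0,0,10],
  [0.165,-0.012,0,0,10],
  [0.165,-0.012,0,0,10],
])

```text
time_s: 11.93
tcp_pos: [0.5757, -0.2384, 0.0858]
eef_rot: [180.0, 0.1, -9.2]
contact_force: [-1.6, -0.7, 9.3]
gripper_width: 0.0217
gripper_force: 59.9
```

```bash
python3 look2.py w9.png
```

```text
F [-1.6 -0.7  9.3] mom [-0.42  0.5  -0.03] tcp [ 0.5757 -0.2384  0.0858] tray [0.0022 0.0106]
  0 ########oooooooooooooooooooooooooooooooooooooooooooooooooooooooooooooooooooooooooooooooooo
  8 ########+ooooHHHHHHHHHHHHHHHHHHHHHHHHHHHHHHHHHHHHHHHHHHHHHHHHHHHHHHHHHHHHHHHHooooooooooHHH
 16 ########+oooooHHHHHHHHHHHHHHHHHHHHHHHHHHHHHHHHHHHHHHHHHooHHHHHHHHHHHHHHHHooooooooooHHHHHHH
 24 #########ooooooHHHH.......+++++...oHHHHHHHHHHHHHH....+.......+..HHH...++++++++++..HHHHHHHH
 32 #########oooooooHHH.......+.HHHHHHooHHHHHHHHHHHHHH..........HHHHHHHHHH.++++++++...HHHHooHo
 40 #########ooooooooHH......HHHHHHHHHooHHHHHHHHHHHHHH........HHHHHHHHHHHHHH+++++++...Hooooooo
 48 #########+oooooooHHH..+.HHHHHHHHHHHooHHHHHHHHHHHHH........HHHHHHHHHHHHHH+++++++++.oooooooo
 56 ##########ooooooooHH++.HHHHHHHHHHHHooHHHHHHHHHHHH........HHHHHHHHHHHHHHH.++++++++ooooooooo
 64 ##########oooooooHH++..HHHHHHHHHHHHHooHHHHHHHHHH..+..+....HHHHHHHHHHHHHH.++++++++HHooooooo
 72 ##########oooooooo+.......HHHHHHHHHHHoHHHHH.......+.......HHHHHHHHHHHHHH.+++++.+.HHHHooooo
 80 ###########ooooo++.....+......HH.....Ho...........+.
[... 1143 characters left out ...]
...++......++....##+...HHHHHHHoooo#
184 ....#########ooooo+#+....+.......++..++.RRRRRRRRRRRRo.....++......+.....##++..HHHHHHHoooo#
192 .....########oooooo#+....+.......++....oRRRRRRRRRRRRo.....+.......+.....##+...HHHHHHoooo##
200 ......########ooooo##.............+....oRRRRRRRRRRRRo...................##+...HHHHHHoooo##
208 .......#######ooooH++..................oRRRRRRRRRRRRo..................+#++..HHHHHHHoooo##
216 .......+######ooooH++...................RRRRRRRRRRRRo...................++...HHHHHHHoooo##
224 ........######ooooo++++++++++++++++++++.RRRRRRRRRRRRo+####################...HHHHHHoooo###
232 .....................kkkkkkkkkkkkk.++++.RRRRRRRRRRRRH......kkkkkkkkkkkkkkkkkkkkkk.....o###
```

Emit:
step_arm([
  [0.015,0,0,0,10],
  [0.03,0,0,0,10],
  [0.04,0,0,0,10],
  [0.04,0,0,0,10],
])

```text
time_s: 12.32
tcp_pos: [0.5849, -0.2398, 0.0858]
eef_rot: [180.0, 0.1, -9.2]
contact_force: [-4.1, 0.2, 10.2]
gripper_width: 0.0215
gripper_force: 59.9
```

```bash
python3 look2.py w10.png | head -22
```

```text
F [-4.1  0.2 10.2] mom [-0.09  1.   -0.03] tcp [ 0.5849 -0.2398  0.0858] tray [0.0116 0.0107]
  0 ##############################################+########+##################################
  8 ########oooooooooooooooooooooooooooooooooooooooooooooooooooooooooooooooooooooooooooooooooo
 16 #########ooooooooooooooooooooooooooooooooooooooooooooooooooooooooooooooooooooooooooooooooo
 24 #########ooooo..H.HHHHHHHHHHHHHHHHHHHHHHHHHHHHHHHHHHHHHHHooooHHHHHH.H...H..Hoooooooooooooo
 32 #########ooooooooHHHHHHHHHHHHHHHHHHHHHHHHHHHHHHHHHHHHHoooHHHHHH..HHHHHHHooooooooooooHHoooo
 40 #########oooooooooo.+....+++++....ooHHHHHHHHHHHHH.............+++++..+++++++++++++o..ooooo
 48 #########+ooooooooo...+..+++HHHHHHHooHHHHHHHHHHHHH..........HHHHHHH...+++++++++++..ooooo.o
 56 ##########oooooooooo++++..HHHHHHHHHooHHHHHHHHHHHHHH......HHHHHHHHHHH.++++++++++.+.oooooooo
 64 ##########ooooooooo++.++.HHHHHHHHHHHooHHHHHHHHHHHHH.....HHHHHHooHHHHH.+.+++++++++ooooooooo
 72 ##########ooooooo.+....+HHHHHHHHHHHHooHHHHHHHHHHHH......HHHHHHHHHHHHHH++.+++++.+.HHHoooooo
 80 ###########ooooo++.....+.HHHHHHHHHHHHooHHHHHHHHHH...
[... 288 characters left out ...]
.oooooooooooooH....+++...HHHHHHHooo
112 ###########ooooo+#+....+#++++++.++.......+........+++++...HHHHoooHHHHHH...+++...HHHHHHHooo
120 ############ooooo++....+#++++++.++.......++.+.....#+++++....HHHHHHHHHHH..++++...HHHHHHHooo
128 ############ooooo++....+#+++++++++.+.....++.......++++++.HH...HHHHHHHH...++++...HHHHHHoooo
136 ############ooooo++.....#+++++++++++..+..++.+...++#+++++..HHHHHooooooH...+++...HHHHHHHoooo
144 ############ooooo+#+....#++++++++#++..+..++.++++++#++++++.HHHHHoooooH....++++..HHHHHoooooo
152 ############ooooo.#+....++.......#+...+..++.+####++.......+..HHHHHH+.....+++...HHHoo.ooooo
160 .############ooooo##....++.......+...+...++.+.....+.......++.......+....+#++...HHHHoHooooo
```

A is now between the walls, lying across the tips, and B is well back on the wires. I'll ease off the far wall, lift, then carry the scoop forward: a rolling handle lags and so moves toward the back wall.

Emit:
step_arm([
  [-0.012,0,0,0,10],
  [-0.012,0.01,-0.015,0,10],
  [-0.012,0.01,-0.05,0,10],
  [-0.012,0.01,-0.12,0,10],
  [-0.012,0.01,-0.2,0,10],
  [0,0.01,-0.28,0,10],
  [0.03,0.01,-0.36,0,10],
  [0.08,0.01,-0.43,0,10],
  [0.14,0.01,-0.49,0,10],
  [0.2,0.01,-0.52,0,10],
  [0.25,0.01,-0.54,0,10],
  [0.27,0.01,-0.55,0,10],
])

```text
time_s: 13.37
tcp_pos: [0.6529, -0.253, 0.2226]
eef_rot: [-180.0, 0.1, -9.2]
contact_force: [0.4, -0.1, -3.3]
gripper_width: 0.0213
gripper_force: 59.9
```

```bash
python3 look2.py w11.png
```

```text
F [ 0.4 -0.1 -3.3] mom [-0.02  0.03  0.02] tcp [ 0.6529 -0.253   0.2226] tray [0.0808 0.0085]
  0 ###########################ooooooooooooooooooooooo..++++##################################
  8 oooo########################ooooooooooooooooooo...+++#####################################
 16 ooooooooo####################ooooooooooooooooo############################################
 24 oooooooooooo##################oooooo.o.oo++###############################################
 32 oooooooooooooo################++++..+++##+##+#############################################
 40 ooooooooooooooo#################+#########################################################
 48 ooooooooooooooo+######++#######++#######+++######++########+..++++++++####################
 56 ooooooooooooooo+#####+++#######++#######++#######++#######...++++++++++###################
 64 ooooooooooooooo#####+##+#######++#######++#######+++#####..........+++++##################
 72 #ooooooooooooo####++###+#######++#####++.HHHHHHHH.++####+......Hooooo...++################
 80 #################++####+#######+...HoooHHHHHHHHHHHH.
[... 1143 characters left out ...]
++++++++++.++....##################
184 .................###+....+ooooo+++++++++RRRRRRRRRRRRo++++++++++++.++....##################
192 .................+##+....++ooHo++++++++oRRRRRRRRRRRRo++++++++++++.+.....##################
200 ..................###....+.+.....++....oRRRRRRRRRRRRo.....+............+##################
208 ...................#+..................oRRRRRRRRRRRRo..................+##################
216 ....................+...................RRRRRRRRRRRRo..................+##################
224 ...................+++++++++++++++++++..RRRRRRRRRRRRo+####################################
232 ......kkkkkkkkkkkkkkkkkkkkkkkkkkkk....+.RRRRRRRRRRRRH......kkkkkkkkkk.................+###
```

Both handles are aloft (A v 75–130, rolled back; weight ≈3.3 N = scoop + both). I'll plan a forward-driving turn to the box.

Run:
```python
from h import *
from scipy.interpolate import PchipInterpolator,CubicSpline
s=r.get_state();print(s['joints'].round(1),s['eef_rot'][2],s['tcp_pos'])
x0,y0,z0=s['tcp_pos']
W=np.array([[x0,y0,z0,-9.2],[.668,-.225,.23,10],[.665,-.17,.245,35],[.637,-.10,.245,60],[.592,0.0,.235,78],[.557,.07,.22,83],[.538,.128,.205,83.5]])
d=np.r_[0,np.cumsum(np.linalg.norm(np.diff(W[:,:2],axis=0),axis=1))]
P=PchipInterpolator(d,W)
n=36;t=np.linspace(0,1,n+1);sm=np.where(t<.15,t*t/.3,np.where(t<.85,t-.075,.85-(1-t)**2/.3))/.85
Q=P(d[-1]*sm)
for c in range(3):
    b=Q[12*c];h=np.radians(b[3])
    for q in Q[12*c+1:12*c+13]:
        w=q[:2]-b[:2];print([round(float((w@[np.cos(h),np.sin(h)])/.25),3),round(float((w@[np.sin(h),-np.cos(h)])/.25),3),round(float((b[2]-q[2])/.25),3),round(float((b[3]-q[3])/60),3),10],end=',')
    print()
print(px2w('top',317,125,.12),px2w('top',344,128,.06))
```

```text
[ -5.3  23.1   4.   -0.  -71.   86.1] -9.239946417658087 [ 0.6530844  -0.25307606  0.22243607]
[0.003, -0.005, -0.001, -0.014, 10],[0.01, -0.019, -0.005, -0.054, 10],[0.023, -0.042, -0.01, -0.12, 10],[0.037, -0.076, -0.019, -0.209, 10],[0.041, -0.118, -0.03, -0.314, 10],[0.032, -0.168, -0.046, -0.426, 10],[0.021, -0.221, -0.065, -0.533, 10],[0.009, -0.275, -0.082, -0.631, 10],[-0.004, -0.327, -0.09, -0.722, 10],[-0.02, -0.377, -0.09, -0.809, 10],[-0.044, -0.424, -0.09, -0.893, 10],[-0.074, -0.47, -0.09, -0.973, 10],
[0.021, -0.051, 0.0, -0.073, 10],[0.043, -0.102, 0.0, -0.138, 10],[0.065, -0.151, 0.0, -0.192, 10],[0.089, -0.199, 0.001, -0.24, 10],[0.112, -0.247, 0.004, -0.286, 10],[0.135, -0.296, 0.009, -0.328, 10],[0.158, -0.345, 0.014, -0.367, 10],[0.181, -0.394, 0.02, -0.402, 10],[0.203, -0.443, 0.027, -0.433, 10],[0.225, -0.492, 0.034, -0.46, 10],[0.246, -0.541, 0.04, -0.482, 10],[0.267, -0.59, 0.048, -0.502, 10],
[0.042, -0.034, 0.009, -0.019, 10],[0.084, -0.068, 0.02, -0.035, 10],[0.126, -0.101, 0.031, -0.049, 10],[0.17, -0.133, 0.043, -0.058, 10],[0.214, -0.162, 0.055, -0.063, 10],[0.26, -0.19, 0.067, -0.066, 10],[0.306, -0.216, 0.08, -0.068, 10],[0.346, -0.237, 0.091, -0.069, 10],[0.377, -0.253, 0.1, -0.07, 10],[0.399, -0.264, 0.106, -0.07, 10],[0.413, -0.271, 0.11, -0.071, 10],[0.417, -0.273, 0.112, -0.071, 10],
[ 0.79909941 -0.01721151  0.12      ] [ 0.80709242 -0.11144237  0.06      ]
```

Run:
```python
from h import *
from scipy.interpolate import PchipInterpolator
x0,y0,z0=r.get_state()['tcp_pos']
W=np.array([[x0,y0,z0,-9.2],[.672,-.225,.23,6],[.672,-.17,.245,28],[.645,-.10,.245,52],[.597,0.0,.235,73],[.557,.07,.22,81],[.538,.128,.205,83.5]])
d=np.r_[0,np.cumsum(np.linalg.norm(np.diff(W[:,:2],axis=0),axis=1))]
P=PchipInterpolator(d,W)
n=48;t=np.linspace(0,1,n+1);sm=np.where(t<.15,t*t/.3,np.where(t<.85,t-.075,.85-(1-t)**2/.3))/.85
Q=P(d[-1]*sm)
for c in range(4):
    b=Q[12*c];h=np.radians(b[3])
    for q in Q[12*c+1:12*c+13]:
        w=q[:2]-b[:2];print([round(float((w@[np.cos(h),np.sin(h)])/.25),2),round(float((w@[np.sin(h),-np.cos(h)])/.25),2),round(float((b[2]-q[2])/.25),2),round(float((b[3]-q[3])/60),2),10],end=',')
    print()
```

```text
[0.0, -0.0, -0.0, -0.01, 10],[0.01, -0.01, -0.0, -0.02, 10],[0.02, -0.02, -0.01, -0.05, 10],[0.03, -0.04, -0.01, -0.09, 10],[0.04, -0.06, -0.02, -0.14, 10],[0.05, -0.09, -0.02, -0.19, 10],[0.06, -0.13, -0.03, -0.26, 10],[0.05, -0.16, -0.04, -0.33, 10],[0.04, -0.2, -0.06, -0.4, 10],[0.04, -0.25, -0.07, -0.47, 10],[0.03, -0.29, -0.08, -0.54, 10],[0.02, -0.33, -0.09, -0.6, 10],
[0.02, -0.04, -0.0, -0.06, 10],[0.03, -0.07, -0.0, -0.12, 10],[0.03, -0.11, -0.0, -0.18, 10],[0.03, -0.16, -0.0, -0.24, 10],[0.03, -0.2, -0.0, -0.29, 10],[0.03, -0.24, -0.0, -0.34, 10],[0.03, -0.28, -0.0, -0.39, 10],[0.04, -0.32, -0.0, -0.43, 10],[0.04, -0.36, 0.0, -0.47, 10],[0.04, -0.4, 0.0, -0.51, 10],[0.04, -0.45, 0.01, -0.55, 10],[0.04, -0.49, 0.01, -0.58, 10],
[0.02, -0.03, 0.0, -0.03, 10],[0.05, -0.07, 0.01, -0.07, 10],[0.07, -0.1, 0.01, -0.1, 10],[0.1, -0.13, 0.02, -0.12, 10],[0.12, -0.17, 0.02, -0.15, 10],[0.14, -0.2, 0.03, -0.17, 10],[0.16, -0.23, 0.03, -0.2, 10],[0.19, -0.27, 0.04, -0.22, 10],[0.21, -0.3, 0.05, -0.24, 10],[0.23, -0.34, 0.05, -0.26, 10],[0.25, -0.38, 0.06, -0.27, 10],[0.27, -0.41, 0.07, -0.29, 10],
[0.03, -0.03, 0.01, -0.01, 10],[0.06, -0.05, 0.02, -0.03, 10],[0.1, -0.07, 0.03, -0.04, 10],[0.13, -0.09, 0.04, -0.04, 10],[0.17, -0.11, 0.05, -0.05, 10],[0.2, -0.13, 0.05, -0.06, 10],[0.23, -0.15, 0.06, -0.06, 10],[0.25, -0.16, 0.07, -0.07, 10],[0.27, -0.17, 0.07, -0.07, 10],[0.28, -0.17, 0.08, -0.07, 10],[0.29, -0.18, 0.08, -0.07, 10],[0.29, -0.18, 0.08, -0.07, 10],
```

Emit:
step_arm([
  [0.0,0,0,-0.01,10],
  [0.01,-0.01,0,-0.02,10],
  [0.02,-0.02,-0.01,-0.05,10],
  [0.03,-0.04,-0.01,-0.09,10],
  [0.04,-0.06,-0.02,-0.14,10],
  [0.05,-0.09,-0.02,-0.19,10],
  [0.06,-0.13,-0.03,-0.26,10],
  [0.05,-0.16,-0.04,-0.33,10],
  [0.04,-0.2,-0.06,-0.4,10],
  [0.04,-0.25,-0.07,-0.47,10],
  [0.03,-0.29,-0.08,-0.54,10],
  [0.02,-0.33,-0.09,-0.6,10],
])

```text
time_s: 14.42
tcp_pos: [0.6696, -0.1716, 0.2449]
eef_rot: [-179.9, 0.1, 27.0]
contact_force: [-0.3, -0.2, -4.4]
gripper_width: 0.0213
gripper_force: 59.9
```

Emit:
step_arm([
  [0.02,-0.04,0,-0.06,10],
  [0.03,-0.07,0,-0.12,10],
  [0.03,-0.11,0,-0.18,10],
  [0.03,-0.16,0,-0.24,10],
  [0.03,-0.2,0,-0.29,10],
  [0.03,-0.24,0,-0.34,10],
  [0.03,-0.28,0,-0.39,10],
  [0.04,-0.32,0,-0.43,10],
  [0.04,-0.36,0,-0.47,10],
  [0.04,-0.4,0,-0.51,10],
  [0.04,-0.45,0.01,-0.55,10],
  [0.04,-0.49,0.01,-0.58,10],
])

```text
time_s: 15.42
tcp_pos: [0.6229, -0.0577, 0.242]
eef_rot: [-179.9, 0.0, 61.7]
contact_force: [0.3, -0.5, -4.0]
gripper_width: 0.0218
gripper_force: 59.9
```

```bash
python3 look2.py w12.png; python3 -c "
from h import *;print(r.get_state()['eef_rot'],r.get_state()['joints'].round(0))"
```

```text
F [ 0.3 -0.5 -4. ] mom [-0.16  0.02 -0.  ] tcp [ 0.6229 -0.0577  0.242 ] tray [0.0199 0.1965]
  0 ..........+++######################################################+.....+#+++#####++#####
  8 ......++++++########################################################++####+###############
 16 ..+###################################################################++####+#########++++
 24 ###+#################################################################+++######++##++++++++
 32 ##+##############################################################+#####++###+#+++++++++++.
 40 ####+##################################+........+#############++++++####++##+...+.++++++..
 48 ######################++######++...+o+.............#######+...........++++#+......++++++++
 56 #####################+++###+........oo.............+#####+..oooooooooo.++++.....+..+++++++
 64 ####################+##+#+..........oo.oooooooooHH..####+..HooooooooooH.++#+.....++.++++++
 72 ##################++###++.......oooooooHHHHHHHHHHH..####...HoooHHHooHHHH.++##++++++#######
 80 #################++####++.....ooHHHHHooHHHHHHHHHH...
[... 1225 characters left out ...]
RRRRRRRRRRH...+#+#######++....+#################
192 ########+..........+.....+.......++....HRRRRRRRRRRRRo+####+#######++....+#################
200 ##########.........++....+.............HRRRRRRRRRRRRo...................+#################
208 ###########+.......##..................HRRRRRRRRRRRRo..................+#++###############
216 #############......+#...................RRRRRRRRRRRRo...................+HHo##############
224 ###############....+++++++++++++++++++++RRRRRRRRRRRRo+++++++++++++########oooo############
232 #######...........kkkkkkkkkkkkkkkk......RRRRRRRRRRRRH......kkkkkkkkkkk................####
[-1.79915515e+02 -4.24758317e-03  6.18802296e+01] [ 13.  15.  -5.  -0. -70. 139.]
```

Emit:
step_arm([
  [0.03,-0.03,0,-0.03,10],
  [0.07,-0.07,0.01,-0.07,10],
  [0.11,-0.1,0.01,-0.1,10],
  [0.14,-0.13,0.02,-0.12,10],
  [0.17,-0.17,0.02,-0.15,10],
  [0.19,-0.2,0.03,-0.17,10],
  [0.21,-0.23,0.03,-0.2,10],
  [0.23,-0.27,0.04,-0.22,10],
  [0.25,-0.3,0.05,-0.24,10],
  [0.27,-0.34,0.05,-0.26,10],
  [0.29,-0.38,0.06,-0.27,10],
  [0.31,-0.41,0.07,-0.29,10],
])

```text
time_s: 16.47
tcp_pos: [0.5703, 0.0593, 0.2253]
eef_rot: [180.0, -0.0, 79.0]
contact_force: [0.2, -0.9, -4.0]
gripper_width: 0.0218
gripper_force: 59.9
```

Emit:
step_arm([
  [0.03,-0.03,0.01,-0.01,10],
  [0.06,-0.05,0.02,-0.03,10],
  [0.1,-0.07,0.03,-0.04,10],
  [0.13,-0.09,0.04,-0.04,10],
  [0.17,-0.11,0.05,-0.05,10],
  [0.2,-0.13,0.05,-0.06,10],
  [0.23,-0.15,0.06,-0.06,10],
  [0.25,-0.16,0.07,-0.07,10],
  [0.27,-0.17,0.07,-0.07,10],
  [0.28,-0.17,0.08,-0.07,10],
  [0.29,-0.18,0.08,-0.07,10],
])

```text
time_s: 17.38
tcp_pos: [0.5409, 0.1384, 0.2049]
eef_rot: [-180.0, 0.0, 83.2]
contact_force: [0.2, -0.4, -3.7]
gripper_width: 0.0216
gripper_force: 59.9
```

```bash
python3 look2.py w13.png; python3 -c "
from h import *;print(r.get_state()['eef_rot'],r.get_state()['joints'].round(0))
import h
for p in [(-.11,-.09),(.11,-.09),(.11,.09),(-.11,.09)]:
  c,s=np.cos(np.radians(-6.5)),np.sin(np.radians(-6.5))
  print(w2px('wrist',[.5547+c*p[0]-s*p[1],.2749+s*p[0]+c*p[1],.06]).round())"
```

```text
F [ 0.2 -0.4 -3.7] mom [-0.16 -0.06 -0.04] tcp [0.5409 0.1384 0.2049] tray [-0.0923  0.377 ]
  0 ############+.....ooooooooooooooooooooooooooooooooooooooooooooooooooooooo......###########
  8 ############++.....oooooooooooooooooooooooooooooooooooooooooooooooooooooo......###########
 16 #############+.....oooooooooooooooooooooooooooooooooooooooooooooooooooooo......###########
 24 #############+.....oooooooooooooooooooooooooooooooooooooooooooooooooooooo.....+###########
 32 #############++....oooooooooooooooooooooooooooooooooooooooooooooooooooooo.....+###########
 40 #############++....ooooooooooooooooooooooooooooooooooooooooooooooooooooo......+###########
 48 ##############+....ooo++oooooooo+ooooooooooooooooo+ooooooooooooooooooooo......############
 56 ##############+....+o+++ooooooooooooooooooooooooooooooooooooooooooooooH+......############
 64 ##############+....++o++ooooHooooooooooooooooooooooooooooHooooooooHoHHH.+.....############
 72 ##############....++ooo+ooHHHHHHHHHHoooHHoHoooHooHHHooooHHHooooooHHHHHHH.+...+############
 80 ##############..++..ooo+oHHHHHHHHHHHHooHHHHHHHHHHHHHo
[... 1272 characters left out ...]

192 ###################++....++######++####oRRRRRRRRRRRRo#####+#######++....+#################
200 ###################++....++...+++++++++oRRRRRRRRRRRRo.....+.............+#################
208 ###################++..................HRRRRRRRRRRRRo...................+#################
216 ####################+...................RRRRRRRRRRRRo.....................################
224 ###################++++..+++++++++......RRRRRRRRRRRRo++++++++++++++++++++++###############
232 #######................kkkkkkkkkk.......RRRRRRRRRRRRH.+....kkkkkkkkkkkkkkkk...........+###
[-1.79975189e+02  7.67540412e-03  8.31507487e+01] [ 34.  10. -16.  -0. -63. 139.]
[196. 135.]
[430. 133.]
[449. -94.]
[174. -92.]
```

All as predicted: box near wall at row ~132, tips over the box floor, both handles aboard. Now I'll let the scoop tip nose-down by easing the grip, lowering slightly.

Emit:
step_arm([
  [0.01,0,0.02,0,10],
  [0.02,0,0.04,0,10],
  [0.03,0,0.05,0,10],
  [0.04,0,0.05,0,10],
], newtons=15)

```text
time_s: 17.77
tcp_pos: [0.5416, 0.1479, 0.1917]
eef_rot: [-179.9, 0.1, 83.1]
contact_force: [-0.6, -0.8, -3.8]
gripper_width: 0.0224
gripper_force: 15.0
```

```bash
python3 look2.py w14.png|head -40
```

```text
F [-0.6 -0.8 -3.8] mom [-0.21 -0.07 -0.03] tcp [0.5416 0.1479 0.1917] tray [-0.0932  0.3864]
  0 ###########.......oooooooooooooooooooooooooooooooooooooooooooooooooooooooo.......#########
  8 ###########+......oooooooooooooooooooooooooooooooooooooooooooooooooooooooo......+#########
 16 ###########+......oooooooooooooooooooooooooooooooooooooooooooooooooooooooo......+#########
 24 ############+.....oooooooooooooooooooooooooooooooooooooooooooooooooooooooo......+#########
 32 ############+.....oooooooooooooooooooooooooooooooooooooooooooooooooooooooo......##########
 40 ############++....ooooooooooooooooooooooooooooooooooooooooooooooooooooooo......+##########
 48 ############++....+oooo+oooooooo+ooooooooooooooooo++ooooooooooooooooooooo......+##########
 56 ############++.....oo+++ooooooooooooooooooooooooooooooooooooooooooooooooo......+##########
 64 #############......o++o++oooHoooooooooooooooooooooooooooooHHHoooooooooHH+......+##########
 72 #############.....++ooo++oHHHHHHHHHHooooooooooooHHHHoooooHHHHHooooooHHHH.+.....+##########
 80 #############....+++ooo++HHHHHHHHHHHHooHHHHHHHHHHHHHo
[... 1142 characters left out ...]
###+#######++....++################
184 ###################++....++######++#####RRRRRRRRRRRRo#####+#######++....++################
192 ###################++....++######++####+RRRRRRRRRRRRo#####+#######++....+#################
200 ###################++....++++++++++.++++RRRRRRRRRRRRR++++++++++++++.....+#################
208 ####################+...................RRRRRRRRRRRRR...................+#################
216 ####################+...................RRRRRRRRRRRRR...................+#################
224 ###################+++++++++++++++......RRRRRRRRRRRRo++++++++++++++++++++..###############
232 ######+.............kkkkkkkkkkkkk.......RRRRRRRRRRRRR.++++.........kkkkkk.............+###
```

Still level at 15 N. Ease to 7 N.

Emit:
step_arm([
  [0.01,0,0,0,10],
  [0.02,0,0,0,10],
  [0.03,0,0,0,10],
  [0.04,0,0,0,10],
], newtons=7)

```text
time_s: 18.15
tcp_pos: [0.5433, 0.1582, 0.193]
eef_rot: [180.0, -0.0, 83.2]
contact_force: [0.8, -0.7, -3.0]
gripper_width: 0.0222
gripper_force: 7.0
```

```bash
python3 look2.py w15.png|head -40
```

```text
F [ 0.8 -0.7 -3. ] mom [-0.13 -0.09  0.05] tcp [0.5433 0.1582 0.193 ] tray [-0.0932  0.3969]
  0 ###########......+oooooooooooooooooooooooooooooooooooooooooooooooooooooooo......+#########
  8 ###########+......oooooooooooooooooooooooooooooooooooooooooooooooooooooooo......+#########
 16 ###########+......oooooooooooooooooooooooooooooooooooooooooooooooooooooooo......##########
 24 ###########+......oooooooooooooooooooooooooooooooooooooooooooooooooooooooo......##########
 32 ############+.....ooooooooooooooooooooooooooooooooooooooooooooooooooooooo......+##########
 40 ############+.....ooooooooooooooooooooooooooooooooooooooooooooooooooooooo......+##########
 48 ############+.....+oooooooooooooooooooooooooooooooooooooooooooooooooooooo......+##########
 56 ############++.....oooooooooooooooooooooooooooooooooooooooooooooooooooooo......###########
 64 ############+......oooooooooooooooooooooooooooooooooooooooooooooooooooooo......###########
 72 #############......oooooooooooooooooooooooooooooooooooooooooooooooooooooo.....+###########
 80 #############......ooooooooooHooooooooooooooooooooooo
[... 1142 characters left out ...]
HHHHHHHHHHHH..++###################
184 ######################+....+######++####+RRRRRRRRRRR##+.HHHHHHHHHHH...+###################
192 #####################++....+######++####+RRRRRRRRRRR+##+HHHHHHHHHHH...+###################
200 #####################++...++######++####oRRRRRRRRRRR#####..HHHHH.+....+###################
208 #####################++...++######+#####oRRRRRRRRRRR#####+#######+....+###################
216 #####################+....++######+#####oRRRRRRRRRRR#####+#######+....+###################
224 #####################+....++######+#####oRRRRRRRRRRR#####+#######++...+###################
232 ######+.................................HRRRRRRRRRRR................kk.k.k............+###
```

Scoop has tipped and A has left into the box; B (rows 120–200) is still aboard with the tips near the near wall. Move forward at once.

Emit:
step_arm([
  [0.06,0,0,0,10],
  [0.16,0,0,0,10],
  [0.25,0,0,0,10],
  [0.27,0,0,0,10],
])

```text
time_s: 18.53
tcp_pos: [0.552, 0.2282, 0.1929]
eef_rot: [179.9, -0.1, 83.2]
contact_force: [1.2, 0.5, -2.0]
gripper_width: 0.0219
gripper_force: 7.0
```

```bash
python3 look2.py w16.png|head -40
```

```text
F [ 1.2  0.5 -2. ] mom [ 0.01 -0.32 -0.01] tcp [0.552  0.2282 0.1929] tray [-0.0957  0.4674]
  0 ##########################################################################################
  8 ##########################################################################################
 16 #############++++++++++++++++++++++++++++++++++++++++++++++++++++++++++++++++..+##########
 24 ###########++++++++++++++++++++++++++++++++++++++++++++........................+##########
 32 ############+++++++++...........++++++++++++++++++++..........................++##########
 40 ############++++++ooooooooooooooooooooooooooooooooooooooooooooooooooooooo.....+###########
 48 ############+++++.+oooooooooooooooooooooooooooooooooooooooooooooooooooooo.....+###########
 56 ############++++..+oooooooooooooooooooooooooooooooooooooooooooooooooooooo.....+###########
 64 ############+......ooooooooooooooooooooooooooooooooooooooooooooooooooooo......+###########
 72 ############+......oooooooooooooooooooooooooooooooooooooooHHoooooHHooooo......+###########
 80 #############......oooooooooooooooooooooooooooooooooo
[... 1142 characters left out ...]
oo+oooooo++...++.....##############
184 ###############.......+....+oooooo++oooooRRRRRRRRRRRooooo+oooooo++...++.....##############
192 ###############+......+....+oooooo++oooooRRRRRRRRRRRooooo+oooooo++....+.....##############
200 ################......+....+oooooo++oooooRRRRRRRRRRRooooo+ooooooo+....+....+##############
208 ################.....++....+......+.....HRRRRRRRRRRR.....+.......+....+....+##############
216 ################.....++....+......+.....HRRRRRRRRRRR.....+.......+....+....###############
224 ################+....+....+.......+.....HRRRRRRRRRRR.....+.......+....++...###############
232 ######+.........kkkkkkkkkkkkkkkkk.......HRRRRRRRRRRRH......kkkkkkkkkkkkkkkkkkkkkk.....+###
```

Both handles are in the box (B at rows 72–130, A at columns 20–33) and the load reads 2.0 N — scoop only. Grip firmly, raise, and return to the mat.

Emit:
step_arm([
  [0,0,0,0,10],
  [0,0,0,0,10],
  [0,0,-0.06,0,10],
  [0,0,-0.14,0,10],
  [0,0,-0.24,0,10],
  [-0.02,0,-0.32,0,10],
  [-0.1,0.02,-0.36,0.05,10],
  [-0.2,0.03,-0.36,0.15,10],
  [-0.3,0.05,-0.36,0.25,10],
  [-0.4,0.06,-0.36,0.35,10],
  [-0.5,0.08,-0.36,0.45,10],
  [-0.6,0.09,-0.36,0.55,10],
], newtons=60)

```text
time_s: 19.58
tcp_pos: [0.5554, 0.0713, 0.2832]
eef_rot: [180.0, -0.0, 49.8]
contact_force: [0.9, 0.0, -2.4]
gripper_width: 0.0215
gripper_force: 60.0
```

```bash
python3 -c "
from h import *
go(.56,-.03,.27,5.2)
t=save('top','t17.png')"
```

```text
t 19.58 tcp [0.5554 0.0713 0.2832] yaw 49.82 shares [-0.298  0.275  0.053] turn 0.744 dist 0.102
```

Emit:
step_arm([
  [-0.05,0.05,0,0.08,10],
  [-0.1,0.1,0.02,0.16,10],
  [-0.15,0.14,0.04,0.25,10],
  [-0.2,0.18,0.05,0.34,10],
  [-0.25,0.23,0.05,0.44,10],
  [-0.28,0.26,0.05,0.54,10],
  [-0.3,0.275,0.05,0.64,10],
  [-0.3,0.275,0.05,0.72,10],
  [-0.3,0.275,0.05,0.744,10],
  [-0.3,0.275,0.05,0.744,10],
  [-0.3,0.275,0.05,0.744,10],
])

```text
time_s: 20.55
tcp_pos: [0.5601, -0.0288, 0.2705]
eef_rot: [-180.0, -0.0, 5.6]
contact_force: [-0.5, -0.6, -1.8]
gripper_width: 0.0219
gripper_force: 60.0
```

```bash
python3 look2.py w18.png full; python3 -c "
from h import *
print(r.get_state()['eef_rot'])
im=cv2.imread('pics/w18.png').astype(int).mean(2)
for v in (136,144,152,160,168): print(v,im[v,200:440:4].astype(int).tolist())
"
```

```text
F [-0.5 -0.6 -1.8] mom [-0.09 -0.02 -0.04] tcp [ 0.5601 -0.0288  0.2705] tray [-0.0467  0.215 ]
  0 ##########################################################################################
  4 ##########################################################################################
  8 ##########################################################################################
 12 ##########################################################################################
 16 ##########################################################################################
 20 ##########################################################################################
 24 ##########################################################################################
 28 ##########################################################################################
 32 ##########################################################################################
 36 ###################################################################################+ooo###
 40 ##################################################
[... 5424 characters left out ...]
7, 53, 51, 52, 55, 52, 131, 105, 61, 62, 64, 69, 71, 107, 141, 79, 83, 85, 82, 198, 202, 147, 203, 202, 106, 114, 167, 101, 102, 102, 102, 138, 141, 149]
160 [170, 189, 208, 213, 211, 150, 122, 96, 96, 106, 137, 100, 62, 59, 59, 56, 55, 116, 136, 52, 54, 51, 47, 49, 55, 146, 56, 48, 49, 51, 50, 52, 134, 109, 55, 59, 60, 62, 65, 100, 144, 68, 72, 75, 70, 205, 201, 144, 145, 103, 104, 102, 168, 106, 97, 91, 137, 142, 146, 144]
168 [170, 173, 215, 211, 214, 148, 107, 98, 94, 100, 138, 131, 58, 58, 55, 54, 54, 123, 132, 48, 52, 49, 48, 48, 60, 138, 55, 55, 54, 55, 52, 53, 113, 112, 51, 53, 57, 57, 57, 85, 147, 61, 64, 67, 79, 209, 208, 139, 146, 95, 98, 95, 168, 127, 85, 121, 139, 143, 144, 145]
```

Run:
```python
from fit import *
obs=[((.113,y,-.0975),(u,133),1,1) for y,u in zip([.0625,.0375,.0125,-.0125,-.0375,-.0625],[242,272,300.5,329.5,358.5,388])]
obs+=[((.045,0,.015),(315,167),0,.7),((.088,.0675,-.058),(223,143),.5,.7),((.088,-.0675,-.058),(407,138),.5,.7)]
x,e=fit(obs);print((x[:3]*1000).round(1),np.degrees(x[3:]).round(2));print(e.round(1))
for dz in (.02,.017,.014):
    obs2=[o for o in obs]
tip=R.from_euler('y',x[3]).apply([.113,0,-.1])+x[:3];print('tip rel tcp (fwd,left,up)',tip)
g=np.array(r.get_state()['tcp_pos']);print(g)
```

```text
[-1.  -0.9 18.9] [29.    0.34]
[ 0.6  0.4 -0.4  0.2  0.1 -0.   0.1 -0.2  0.1 -0.3 -0.5 -0.4  0.  -0.2
 -0.5 -0.2  0.7  2.6]
tip rel tcp (fwd,left,up) [ 0.04940342 -0.00092149 -0.12331616]
[ 0.56017491 -0.02866747  0.27047365]
```

Emit:
step_arm([
  [0,0,0.08,0,10],
  [0,0,0.18,0,10],
  [0,0,0.28,0,10],
  [0,0,0.38,0,10],
  [0,0,0.46,0,10],
  [0,0,0.52,0,10],
  [0,0,0.55,0,10],
  [0,0,0.565,0,10],
  [0,0,0.575,0,10],
  [0,0,0.575,0,10],
])

```text
time_s: 21.43
tcp_pos: [0.5617, -0.0283, 0.1282]
eef_rot: [180.0, -0.2, 5.6]
contact_force: [-0.4, -0.6, -0.5]
gripper_width: 0.0215
gripper_force: 60.0
```

Emit:
step_arm([
  [0,0,0,0,10],
  [-0.025,0,0.008,0,10],
  [-0.05,0,0.02,0,10],
  [-0.075,0,0.032,0,10],
  [-0.1,0,0.045,0,10],
  [-0.125,0,0.06,0,10],
  [-0.15,0,0.076,0,10],
  [-0.175,0,0.095,0,10],
], newtons=9)

```text
time_s: 22.1
tcp_pos: [0.5161, -0.0325, 0.1024]
eef_rot: [-180.0, -0.0, 5.5]
contact_force: [-0.3, 0.1, -0.2]
gripper_width: 0.0221
gripper_force: 9.0
```

```bash
python3 look2.py w19.png full|sed -n 1p; python3 look2.py w20.png | sed -n '6,30p'
```

```text
F [-0.3  0.1 -0.2] mom [-0.03  0.    0.03] tcp [ 0.5161 -0.0325  0.1024] tray [-0.0895  0.2043]
 32 ###############..................kkkkkkkkkkkkkkkkkkkkkkkkkkkkk..............##############
 40 ###############...................kkkkkkkkkkkkkkkkkkkkkkkkkkkk.............+##############
 48 ###############+...................kkkkkkkkkkkkkkkkkkkkkkkkkk..............+##############
 56 ###############+.....................kkkkkkkkkkkkkkkkkkkkkkk...............###############
 64 ###############+.....................kkkkkkkkkkkkkkkkkkkkkkkk..............###############
 72 ###############+.........+.......+...kkkk.+kkkkkk.+.kkkkkk+.kk.....+.......###############
 80 ################.......++#.......+....kkk.+kkkkkk.+.kkkkk.+........#.+....+###############
 88 ################.....++.+#.......#+.....k.+kkkkkk.+.kkkkk.#+......+#..+...################
 96 ################...++....#.......#+.......+.kkkkk.+.kkkk..#+......+#....++###############+
104 ################...#+....#.......#+.......+...kkk.+.kkkk..#+......+#....++##############+.
112 ################+..#+....#.......#+.......+.......
[... 670 characters left out ...]
k..+.......+....+##########+.oooooo
176 ##################..#+...++.....k.+.kkkkHRRRRRRRRRRRHkkkk.+.......+....##########+.HHooHHH
184 ##################..#+....+.....k.+.kkk.RRRRRRRRRRRRHkkkk.+.k.....+....##########.HHHHHHHH
192 ##################..#+....+....kk.+.kkk.RRRRRRRRRRRRHk.kk.+.k.....+....#########.HHHHHHHHo
200 ##################..#+....+.......+.....RRRRRRRRRRRRH.....+.......+....########+HHHHHHHHoo
208 ##################..#+....+.......+.....RRRRRRRRRRRRH.....+.......+....#######+HHHHHHHHooo
216 ##################+.#+..................RRRRRRRRRRRRo..................######+HHHHHHHHHooo
224 ##################+.++..................RRRRRRRRRRRRo..................+#####.HHHHHHHHoooo
```

Levelling as the tips bear on the mat (tips from row 133 to 72; level is 47). Continue to flat.

Emit:
step_arm([
  [-0.025,0,0.02,0,10],
  [-0.05,0,0.042,0,10],
  [-0.07,0,0.062,0,10],
  [-0.075,0,0.074,0,10],
  [-0.075,0,0.08,0,10],
  [-0.075,0,0.08,0,10],
])

```text
time_s: 22.7
tcp_pos: [0.4993, -0.0341, 0.0835]
eef_rot: [180.0, -0.1, 5.6]
contact_force: [0.9, 0.0, 4.3]
gripper_width: 0.0224
gripper_force: 9.0
```

```bash
python3 look2.py w21.png | sed -n '1p;4,12p;20,31p'
```

```text
F [0.9 0.  4.3] mom [-0.1  -0.38 -0.01] tcp [ 0.4993 -0.0341  0.0835] tray [-0.1059  0.2001]
 16 ############..................kkkkkkkkkkkkkkkkkkkkkkkkkkkkkkkkkk..............+###########
 24 ############+..................kkkkkkkkkkkkkkkkkkkkkkkkkkkkkkkkk..............############
 32 ############+..................kkkkkkkkkkkkkkkkkkkkkkkkkkkkkkkk...............############
 40 #############...................kkkkkkkkkkkkkkkkkkkkkkkkkkkkkk...............+############
 48 #############.........++........+.kkkkkk.+.kkkkkkk+.kkkkkkk.+........+.......+############
 56 #############........++#........+..kkkkk.+.kkkkkkk++kkkkkk..+.......+#.+.....#############
 64 #############+......+..#........+.k.kkkk.+.kkkkkk.++kkkkkk.++.......+#..+....#############
 72 #############+....++...+........+.kkkkkk.+.kkkkkk.+.kkkkkkk++k......++...+...#############
 80 #############+..+++....++.......+...kkkk.+.kkkkkk.+.kkkkkk.+.kk.....++....+++#############
144 ###############...#+....#+.......#.......++.......+.......+#.......#+....#############+.oo
152 ###############...##....++.......+.k.....++.......+..
[... 287 characters left out ...]
kk.+........+....+##########+.HHHHH
184 ################...#+....+....kk.+.kkkk.RRRRRRRRRRRRRkkkk.+.k.....++....##########+.HHHHHH
192 ################...#+....+....kkk++kkkkHRRRRRRRRRRRRR.kkk.+.kk....++....#########+.HHHHHHH
200 ################...##...................RRRRRRRRRRRRR.....+.......+.....#########.HHHHHHHH
208 ################...++...................RRRRRRRRRRRRR...................########.HHHHHHHHH
216 ################....+...................RRRRRRRRRRRRR...................#######+.HHHHHHHHo
224 ################+..+++++++++++++++++++++RRRRRRRRRRRRR++++++++++++++++++++#####+.HHHHHHHHHo
232 #######.................kkkkkkkkk..++++.RRRRRRRRRRRRR......kkkkkkkkkkkkkkkkkkkkkkkkkk.HHoo
```

Flat again (tips at row 47). Release and rise clear.

Emit:
step_arm([
  [0,0,-0.004,0,40],
  [0,0,-0.004,0,60],
  [0,0,-0.004,0,60],
  [0,0,-0.004,0,60],
  [0,0,-0.004,0,60],
  [0,0,-0.004,0,60],
  [0,0,-0.004,0,60],
  [0,0,-0.1,0,60],
  [0,0,-0.25,0,60],
  [0,0,-0.4,0,60],
  [0,0,-0.55,0,60],
  [0,0,-0.6,0,60],
])

```text
time_s: 23.75
tcp_pos: [0.5005, -0.0342, 0.2387]
eef_rot: [180.0, -0.4, 5.6]
contact_force: [0.9, 0.0, 0.3]
gripper_width: 0.0605
gripper_force: 0.0
```

Emit:
step_arm([
  [-0.1,-0.1,-0.1,0,60],
  [-0.2,-0.2,-0.2,0,60],
  [-0.25,-0.35,-0.2,0,60],
  [-0.25,-0.5,-0.2,0,60],
  [-0.25,-0.65,-0.2,0,60],
  [-0.25,-0.8,-0.2,0,60],
  [-0.25,-0.95,-0.2,0,60],
  [-0.25,-0.95,-0.2,0,60],
])

```text
time_s: 24.42
tcp_pos: [0.4128, 0.201, 0.2827]
eef_rot: [-179.9, -0.0, 5.7]
contact_force: [0.3, -0.1, 0.9]
gripper_width: 0.0603
gripper_force: 0.0
```

```bash
cat > top.py <<'E'
from h import *
im=save('top','t30.png')
def asc(y0,y1,x0,x1):
    g=cv2.resize(im[y0:y1,x0:x1],((x1-x0),(y1-y0)//1)).astype(int)
    for i,row in enumerate(g):
        o=''
        for a,b,d in row:
            if a-b>60 and b<70: k='R'
            elif a-d>22 and a<100 and b-d<25: k='H'
            elif a-d>25: k='o'
            elif b-a>12: k='g'
            elif a<45: k='k'
            elif a>150: k='#'
            else: k='.' if a<115 else '+'
            o+=k
        print('%3d'%(y0+i),o)
asc(160,242,285,420)
print('box');asc(160,238,198,268)
E
python3 top.py
```

```text
160 +++++++++++#########+++++++++++###########################################++.ooo.....++++......HHHHHHHHHHHHHoooooooooooooooooooo+++####
161 ++++++++++++#######++++++++++++#+#########################################++.ooo.....+++.............HHHHHHHoHHHHHHooooooooooooooooo###
162 ++++++++++++++####++++++++++++++++#######################################+++.ooo.......+...................HHHHHHHHHHHHHHooooooooooo###
163 +++++++++++++++###+++++++++++++++++######################################+++.ooo...................................HHHHHHHHHHHHHoooo###
164 ++++++++++++++++#+++++++++++++++++++#####################################++.Hoo................................++++....HHHHHHHHHkooo###
165 ++++++++++++++++++++++++++++++++++++#####################################++.Hoo................................++++..........H.HHooo###
166 +++++++++++++++++++++++++++++++++++++##################++################++.Hoo.................................+++............HHooo###
167 ++++++++++++++++++++++++++++++++++++++######+++++++++++..################++.ooo.....................................
[... 15533 characters left out ...]
kkkkHHkkkkkkkkkkkkkkkkkkk
229 ..kk.k.k...k....k...k......k....kkkkkkkkk+.kkkkkkHHkkkkkkkkkkkkkkkkkkk
230 .kkk....k..k...kk...............kkkkkkkk.+.kkkkkkHHkkkkkkkkkkkkkkkkkkk
231 ..k..kk.k.k.k.k..k..kkkk.......kkkkkkkkk.+.kkkkkkHHkkkkkkkkkkkkkkkkkkk
232 .k.kk..kk..kkkkkk..k.....k.....kkkkkkkkk.+.kkkkkk.Hkkkkkkkkkkkkkkkkkkk
233 kkk.k.k....kkk.k...k....k.....kkkkkkkkkk+..kkkkkkggkkkkkkkkkkkkkkkkkkk
234 k....k.k....k......k..........kkkkkkkkk.+.kkkkkkkgggkkkkkkkkkkkkkkkkkk
235 .......k....k................kkkkkkkkkk...kkkkkkk++.kkkkkkkkkkkkkkkkkk
236 .....k..k....................kkkkkkkkk...kkkkkkk.+#.kkkkkkkkkkkkkkkkkk
237 k.k.k...kkk..................kkkkkkkkk...kkkkkkk.##.kkkkkkkkkkkkkkkkkk
```

Tray holds all four slugs, scoop stands on the mat, one handle seen in the box; the arm hides the rest of the box. Move aside and check.

Emit:
step_arm([
  [0,0.1,-0.1,0,60],
  [0,0.25,-0.2,0,60],
  [0,0.4,-0.2,0,60],
  [0,0.55,-0.2,0,60],
  [0,0.7,-0.2,0,60],
  [0,0.85,-0.2,0,60],
  [0,1,-0.2,0,60],
  [0,1,-0.2,0,60],
  [0,1,-0.2,0,60],
  [0,1,-0.2,0,60],
])

```text
time_s: 25.3
tcp_pos: [0.4369, -0.0535, 0.3327]
eef_rot: [-180.0, 0.0, 5.4]
contact_force: [-0.1, 1.0, 0.6]
gripper_width: 0.06
gripper_force: 0.0
```

```bash
python3 top.py | sed -n '/box/,$p'
```

```text
box
160 #############+++++++++++++++++++++++++++++++++++++++++++++++++++++####
161 #############+++++++++++++++++++++++++++++++++++++++++++++++++++++####
162 #############+++++++++++++++++++++++++++++++++++++++++++++++++++++####
163 ##########++++...+++++++++++++++++++++++++++++++++++++++++++++++++####
164 ##########+gggggggggggg...++++++++++++++++++++++++++++++++++++++++####
165 ##########+gggggggggggggggggg.gg.+++++++++++++++++++++++++++++++++####
166 ##########ggggggggggggggggggggggggggggg...++++++++++++++++++++++++####
167 ##########ggggggggggggggggggggggggggggggggggggggg.++++++++++++++++####
168 #########+ggggg.HH..ggggggggggggggggggggggggggggggggggg.g..+++++++####
169 #########+gggggooooHHHoooHH..ggggggggggggggggggggggggggggggggggg.+####
170 #########+gggggooooooHoooooooooooo.o..ggggggggggggggggggggggggggg+####
171 #########+gggggHooooooHooooooooooooooooooooo...gggggggggggggggggg.####
172 #########+ggggkHHHHHHooooooooooooooooooooooooooooooHH.ggggggggggg.+###
173 #########ggggkkHHHHHHHHoooooooooooooooooooooooooooooooooooooHogggg+###
174 #########ggggkkHHHHHHHHooooooooooooooooooo
[... 4053 characters left out ...]
.....................++++
229 ##++.ggkkkkkkkkk..k...............................................++++
230 #####.kkkkkk.kk.k.................................................++++
231 #####.kk.k.k..k....................................................+++
232 ####+.kkk...k......................................................+++
233 ####+.kk...........................................................+++
234 ####+...............................................................++
235 ####+.k.............................................................+.
236 ####+...............................................................+.
237 ####+...............................................................++
```

Both handles lie inside the box (one at rows 171–191, the other from row 210). Handing in.

```bash
python3 -c "
from plant import workorder
print(workorder.close_job())"
```

```text
the job is handed in; nothing more can be done
None
```

The job is handed in at about 25 s of robot time. The last top-camera images show both handles in the green box, all four slugs still in the tray, and the scoop standing upright on its mat, released; the bystanders were not re-checked individually.

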